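Clamp a padlock in the marking jig with the eccentric knob

TASK

Set the brass padlock up in the marking jig so that a number can be engraved on it. Lay it flat on the jig's plate with its shackle pointing away from the end stop, slide it fully home against the end stop and between the fence and the knob's slack lobe, then turn the eccentric knob clockwise until its lobe bears on the padlock's side and holds it snugly against the fence: firm enough that it cannot shift (about 10 newtons at the lobe), but never so hard that the brass is bruised. Let go of everything, and leave the keys and the marker pen where they lie.

Things in the scene. Friction and masses are not known exactly. Their poses are not given: they have to be found in the camera images.
- padlock_body (a point): brass padlock lying flat and loose: solid body 36 x 42 x 19 mm (x, y, z), steel shackle on its +x side (28 mm long, 32 mm wide, 8 mm bar), 0.2 kg. The point is the body's centre, half-way up: the body ends 18 mm from it along x and 21 mm along y, the shackle's tip 46 mm from it along +x. Own axes, z up
- jig: marking jig, fixed: aluminium plate 150 x 146 mm, its top (the bed) 12 mm above the counter. Origin under its centre; x runs from the knob to the fence, y away from the end stop along the fence. The bed is free on the +y side (about 70 mm), to set the padlock down and slide it in; the slot between fence and slack lobe is about 44.5 to 47 mm wide, with no room for fingers beside the padlock
- stop_face (a point): end stop: steel bar 46 x 14 mm, 13 mm high above the bed. The point lies on its working face, which looks along the jig's +y, 9.5 mm above the bed; axes as the jig's. The padlock's end opposite the shackle goes against it: body centre then 18 mm from the point along +y, padlock's +x along the jig's +y
- fence_face (a point): fence: steel bar 40 mm long from the end stop on, 13 mm high above the bed, outer end rounded (4.5 mm radius). Fixed, but its distance from the knob differs by up to 2 mm between starts. The point is the middle of its working face, which looks along the jig's -x, 9.5 mm above the bed; axes as the jig's. Body centre of the clamped padlock: 21 mm from the point along -x
- knob (a joint): angle of the clamp knob's handle, rad. 0: along the jig's -y; grows clockwise seen from above, up to 2.6; starts slack at 0 to 0.15. The eccentric under it is a steel disc, 18 mm radius, centre 9 mm off the axis. The handle is splined onto it, up to 0.3 rad off from start to start, so it reaches 18 - 9 cos(angle +- 0.3) mm from the axis towards the fence and meets the seated padlock at 0.6 to 1.6
- knob_axis (a point): clamp knob: black bar handle 62 x 12 mm, 18 mm high, from 14 mm behind the axis to 48 mm ahead; underside 27.5 mm above the bed, clear of the padlock. The point is on the upright turning axis, half-way up the bar; grip the bar here across its 12 mm and turn. Free turning takes 0.06 N m; once the lobe bears it grows stiff at once, and it stays where it is left
- knob_handle (a point): point on the same bar handle, half-way up it, 34 mm from the axis towards its long end. A turning moment of 0.5 to 0.6 N m above that of free turning leaves 8 to 14 N at the lobe once let go; over 45 N at the lobe bruises the brass
- keys_1: bunch of keys lying on the counter, 104 x 115 x 8 mm, origin at the centre of its underside; a bystander
- marker_0: marker pen, white with a black cap, lying on the counter, 134 mm long, 17 mm thick, origin at the centre of its underside; a bystander

How it is judged (in metres and radians):
On the way, in this order (a step that is already met when the one before it is completed fails the run):
1. the padlock lies flat and home in the jig's corner (within 3.5 mm of the end stop, between fence and lobe) while the lobe is still slack (x of padlock_body in the frame of fence_face between -0.03 and -0.018 m and y of padlock_body in the frame of stop_face between 0.0145 and 0.0215 m and z of padlock_body in the frame of stop_face between -0.004 and 0.004 m and angle between the x axis of padlock_body and the y axis of stop_face, either way round below 0.12 rad and contact force between knob and padlock below 1 N), for 0.2 s.
2. the knob's lobe bears on the padlock with more than 5 N (contact force between knob and padlock above 5 N), for 0.2 s.
At the end, for the whole second after the job is handed in: the padlock lies flat on the jig's plate, its body within 2 mm of touching the fence and 2.5 mm of touching the end stop and square to them within 0.05 rad, shackle away from the stop; the lobe presses on it with 5 to 22 N; padlock and knob are at rest (contact force between knob and padlock between 5 and 22 N and x of padlock_body in the frame of fence_face between -0.023 and -0.019 m and y of padlock_body in the frame of stop_face between 0.0155 and 0.0205 m and z of padlock_body in the frame of stop_face between -0.004 and 0.004 m and angle between the x axis of padlock_body and the y axis of stop_face, either way round below 0.05 rad and linear speed of padlock below 0.01 m/s and velocity of joint knob between -0.05 and 0.05 rad/s).
It fails at once if the brass is bruised: the lobe presses on the padlock with over 45 N (contact force between knob and padlock above 45 N).
It fails at once if the keys are moved by more than 30 mm (distance of keys_1 from where it was at the start of the episode above 0.03 m).
It fails at once if the marker pen is moved by more than 30 mm (distance of marker_0 from where it was at the start of the episode above 0.03 m).
It also fails if it takes over 61 s, if anything falls off the work surface, if the arm or the gripper's body presses on something with over 40 N, if the wrist force passes 120 N, or if a joint passes its speed limit or range.

ROBOT

A 6-joint arm with a two-finger parallel gripper is mounted at the origin on a cart in front of the work surface, level with it; the furniture and walls round the work are solid. World frame = base frame: x ahead of the robot, y to its left, z up, the work surface at z = 0. Lengths are in mm, angles in rad, forces in N, time in s.
With the tool pointing down it reaches from about 300 to 775 mm from the base axis. Payload 14.6 kg.
Tool frame: the origin (TCP) lies between the finger pads; the fingertips stand 11 mm ahead of it and the grasp point (between the pads) lies 8 mm behind it; z points along the fingers, y is the direction in which the jaws open and shut (so a half turn about z gives the same grasp; the last joint's range is limited). The gripper opens to 94 mm and grips with 3 to 60 N. Pads are 16 mm wide; open, the fingers measure 119 mm over their backs; the gripper's body (75 mm by 177 mm) begins 78 mm behind the grasp point.
Start: joints at [-1.249, 0.3, 1.521, -0, 1.321, -0.067], TCP at [208.485, -508.943, 216.446] pointing down, gripper open.
Joint ranges: [-3.03, 3.03], [-0.79, 2.21], [0.23, 2.52], [-1.04, 4.18], [0, 3.07], [-2.55, 2.55]. Speed limits (rad/s): [2.22, 2.22, 2.57, 3.14, 3.14, 3.14].

INTERFACE

Orientations are given as [roll, pitch, yaw] about the fixed x, y, z axes, in that order (R = Rz(yaw) Ry(pitch) Rx(roll)).
In Python, from cell import * gives the robot as it stands.
- The arm moves only by the tool arm_command, never from a script. Its argument "deltas" is a list of rows, each an object with "xyz": the shift along the world's x, y, z in m, a list of three; "turn": the turn, a rotation vector about the world's x, y, z in rad, a list of three. A call has 1 to 12 rows; each row shifts and turns the commanded pose from where the row before left it; what a row does not reach is not made up. A row lasts 1/8 s, in which the tool goes at most 62.5 mm and 10.7 degrees, less where a joint would pass 70% of its speed; a pose out of reach is approached as far as the arm can. A call with a gripper value outside its range is refused whole. "gripper" is the closure, from 0 (fully open) to 1 (shut), set as the call begins (left out, the last holds). The fingers move at their own pace and stop on an object; "force" is the grip in N (left out, the last holds). Time passes only in rows, so rows that do not move let the fingers close. It gives the time, the measured TCP pose, the force and the opening at its end, in the units of the state.
- read_state(): the state, without advancing time (a new reading comes with each control period).
- camera(name): name is "side" or "top" or "wrist"; returns a dict with "color" (384x512x3 uint8, red, green, blue), "fx", "fy", "cx", "cy" (pixels), "rvec" (rotation vector, rad) and "tvec" (3), from world to camera coordinates, as OpenCV has them; the wrist camera has in their place "mount" (4x4, takes a point from camera to tool coordinates, whose origin is the TCP and whose axes are the flange's). Camera axes: x right, y down, z forward; pixel columns grow to the right and rows downward; lengths in mm; the calibration is good to about 2 mm. A picture is of the moment at which its call begins: read the wrist's pose just before it. There is no depth.
- sign_off(): hands the job in, once; it reports no verdict.
The state is a dict: "clock": time; "joints": joint angles; "qd": joint speeds; "effort": joint torques, N m; "eef_pos": TCP position; "eef_rot": TCP orientation; "wrist_force": force on the tool from outside, world axes, zero at the start; "moment": the same for the moment, N m; "finger_gap": finger opening in mm.
Only numpy, scipy, OpenCV 4.12 (cv2) and the standard library are available. Lean on these libraries where they do the work, as an engineer would, in place of code of your own. Each camera call takes 0.05 s, during which the arm holds its last target.

## Working session

There is one attempt and no reset: what is moved stays moved. The work goes in short steps, Python scripts to look and compute and a tool call to move; the robot and the scene stay as the last step left them, time stands still between calls to the robot, and variables do not carry over. Pictures are saved under pics/ and viewed, and the job is handed in when it is done.

Besides the shell and the picture viewer there is one more tool, called after ">>>" by a JSON object that holds its "fn" and its "kwargs". arm_command: Moves the arm, as the interface text tells. Its arguments: {"type":"object","properties":{"deltas":{"type":"array","items":{"type":"object","properties":{"xyz":{"type":"array","items":{"type":"number"}},"turn":{"type":"array","items":{"type":"number"}}}}},"gripper":{"type":"number"},"force":{"type":"number"}},"required":["deltas"]}

```bash
mkdir -p pics; ls; python3 - <<'E'
from cell import *
import cv2
s=read_state();print(s)
for n in ("side","top","wrist"):
    c=camera(n);cv2.imwrite(f"pics/{n}0.png",c["color"][:,:,::-1])
    print(n,{k:v for k,v in c.items() if k!="color"})
E
```

```text
pics
{'clock': 0.0, 'joints': array([-1.24860768e+00,  3.00438325e-01,  1.52159816e+00, -2.04281593e-05,
        1.32070328e+00, -6.65873993e-02]), 'qd': array([ 2.91932955e-04,  3.33256093e-04,  8.68563203e-04, -3.21236292e-05,
       -1.47360853e-03,  9.70815486e-04]), 'effort': array([ 1.36006215e-04, -5.31807232e+01, -3.52738881e+01,  7.08444114e-02,
        2.44263920e-02, -1.16541482e-04]), 'eef_pos': array([ 208.39775988, -508.71026672,  215.89708012]), 'eef_rot': array([-3.14044677e+00, -5.65837055e-05,  3.88781084e-01]), 'wrist_force': array([ 0.29497547,  0.08222523, -0.56041923]), 'moment': array([ 0.01887999, -0.03268367,  0.01476744]), 'finger_gap': 93.84841387522032}
side {'fx': 486.64477743697284, 'fy': 486.64477743697284, 'cx': 251.1035997029416, 'cy': 193.45590491332717, 'rvec': array([ 0.47191933, -2.6803927 ,  1.2121682 ]), 'tvec': array([497.31865668, 116.57515789, 813.52468657])}
top {'fx': 397.92131743676487, 'fy': 397.92131743676487, 'cx': 251.70784549938142, 'cy': 191.2423527432243, 'rvec': array([ 2.21238982, -2.16075336,  0.06493563]), 'tvec': array([ 50.36079399, 525.27513859, 895.97778465])}
wrist {'fx': 335.45107720449334, 'fy': 335.45107720449334, 'cx': 253.26717218557044, 'cy': 189.3216956148262, 'mount': array([[ 5.21139298e-04, -9.57228778e-01, -2.89331635e-01,
         8.48283742e+01],
       [ 9.99999696e-01,  6.66693885e-04, -4.04516546e-04,
        -3.08984880e-01],
       [ 5.80110510e-04, -2.89331336e-01,  9.57228835e-01,
        -1.68547441e+02],
       [ 0.00000000e+00,  0.00000000e+00,  0.00000000e+00,
         1.00000000e+00]])}
```

View pics/top0.png

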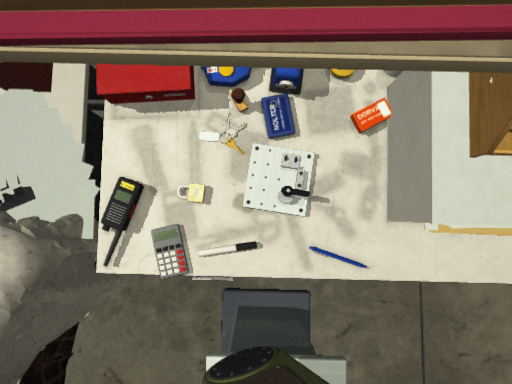

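View pics/side0.png

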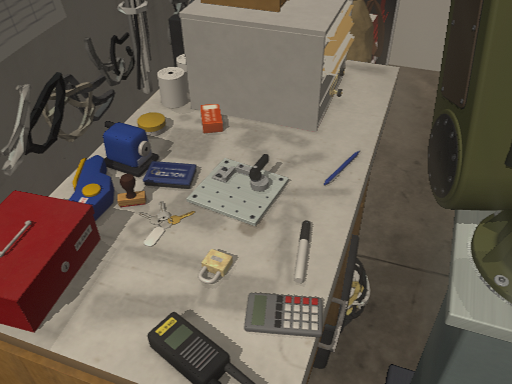

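View pics/wrist0.png

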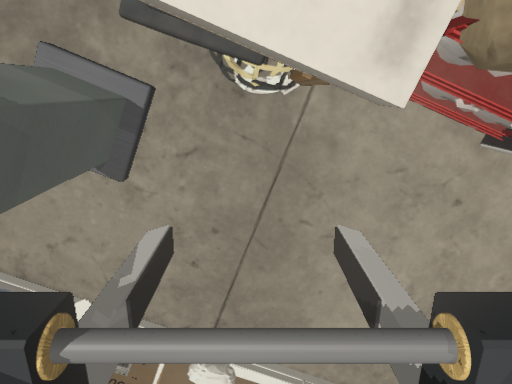

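The top view shows the padlock near (197,193) with its shackle to the left. The jig is near (280,180), with the knob axis at about (287,191) and the handle pointing right. I'll enlarge these areas to measure them.

```bash
cat > h.py <<'E'
import numpy as np, cv2
from scipy.spatial.transform import Rotation as Ro
from cell import *
def pose(s):
    T=np.eye(4);T[:3,:3]=Ro.from_euler('xyz',s["eef_rot"]).as_matrix();T[:3,3]=s["eef_pos"];return T
def extr(c,s=None):
    # returns R,t cam->world
    if "mount" in c:
        T=pose(s)@c["mount"];return T[:3,:3],T[:3,3]
    R=cv2.Rodrigues(np.array(c["rvec"],float))[0];return R.T,-R.T@c["tvec"]
def pix2z(c,uv,z,s=None):
    R,t=extr(c,s);uv=np.atleast_2d(uv).astype(float)
    d=np.c_[(uv[:,0]-c["cx"])/c["fx"],(uv[:,1]-c["cy"])/c["fy"],np.ones(len(uv))]@R.T
    return t+d*((z-t[2])/d[:,2])[:,None]
def proj(c,P,s=None):
    R,t=extr(c,s);q=(np.atleast_2d(P)-t)@R
    return np.c_[q[:,0]/q[:,2]*c["fx"]+c["cx"],q[:,1]/q[:,2]*c["fy"]+c["cy"]]
def save(n,c,box=None,k=1):
    im=c["color"][:,:,::-1]
    if box: im=im[box[1]:box[3],box[0]:box[2]]
    cv2.imwrite("pics/"+n+".png",cv2.resize(im,None,fx=k,fy=k,interpolation=cv2.INTER_CUBIC))
E
python3 - <<'E'
from h import *
import pickle
c=camera("top");save("topz",c,(170,135,330,225),5)
d=camera("side");save("sidez",d,(180,140,310,300),4)
print(pix2z(c,[(197,193),(240,133)],10),pix2z(c,[(228,248)],10),pix2z(c,[(280,180),(252,144),(316,152),(308,216),(245,208)],12))
E
```

```text
[[517.33880206 189.1435034   10.        ]
 [659.89668179  93.3332677   10.        ]] [[392.83827821 113.99593671  10.        ]] [[551.80440837  -1.94486427  12.        ]
 [634.26100266  64.7079798   12.        ]
 [618.94785613 -84.15796383  12.        ]
 [470.34320122 -67.79309853  12.        ]
 [485.27302291  77.28546931  12.        ]]
```

View pics/topz.png

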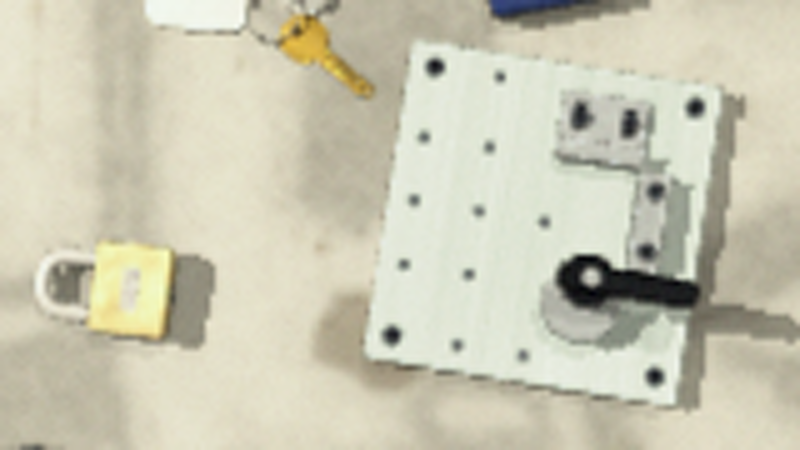

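View pics/sidez.png

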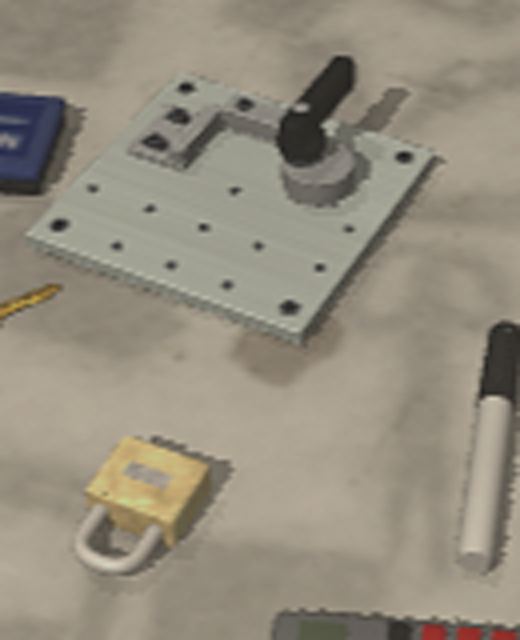

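>>> {"fn": "arm_command", "kwargs": {"deltas": [{"xyz": [0.0285,0.0449,-0.003],"turn": [0,0,0.09]},{"xyz": [0.0285,0.0449,-0.003],"turn": [0,0,0.09]},{"xyz": [0.0285,0.0449,-0.003],"turn": [0,0,0.09]},{"xyz": [0.0285,0.0449,-0.003],"turn": [0,0,0.09]},{"xyz": [0.0285,0.0449,-0.003],"turn": [0,0,0.09]},{"xyz": [0.0285,0.0449,-0.01],"turn": [0,0,0.09]},{"xyz": [0.0285,0.0449,-0.01],"turn": [0,0,0.09]},{"xyz": [0.0285,0.0449,-0.01],"turn": [0,0,0.09]},{"xyz": [0.0285,0.0449,-0.01],"turn": [0,0,0.09]},{"xyz": [0.0285,0.0449,-0.01],"turn": [0,0,0.09]},{"xyz": [0.0285,0.0449,-0.01],"turn": [0,0,0.09]},{"xyz": [0.0285,0.0449,-0.01],"turn": [0,0,0.09]},{"xyz": [0,0,0]},{"xyz": [0,0,0]}]}}

```text
validation failed for argument at $.de...
```

>>> {"fn": "arm_command", "kwargs": {"deltas": [{"xyz": [0.0285,0.0449,-0.003],"turn": [0,0,0.09]},{"xyz": [0.0285,0.0449,-0.003],"turn": [0,0,0.09]},{"xyz": [0.0285,0.0449,-0.003],"turn": [0,0,0.09]},{"xyz": [0.0285,0.0449,-0.003],"turn": [0,0,0.09]},{"xyz": [0.0285,0.0449,-0.003],"turn": [0,0,0.09]},{"xyz": [0.0285,0.0449,-0.01],"turn": [0,0,0.09]},{"xyz": [0.0285,0.0449,-0.01],"turn": [0,0,0.09]},{"xyz": [0.0285,0.0449,-0.01],"turn": [0,0,0.09]},{"xyz": [0.0285,0.0449,-0.01],"turn": [0,0,0.09]},{"xyz": [0.0285,0.0449,-0.01],"turn": [0,0,0.09]},{"xyz": [0.0285,0.0449,-0.01],"turn": [0,0,0.09]},{"xyz": [0.0285,0.0449,-0.01],"turn": [0,0,0.09]}]}}

```text
clock: 1.75
eef_pos: [551.2, 31.5, 131.1]
eef_rot: [3.141, 0.0, 1.472]
wrist_force: [0.5, -1.0, 0.6]
finger_gap: 93.9
```

>>> {"fn": "arm_command", "kwargs": {"deltas": [{"xyz": [0,0,0]},{"xyz": [0,0,0]}]}}

```text
validation failed for argument at $.de...
```

```bash
python3 - <<'E'
from h import *
s=read_state();c=camera("wrist");save("w1",c,None,1.5);print(s["clock"],s["eef_pos"],s["eef_rot"],s["wrist_force"])
import pickle;pickle.dump((s,c),open("w1.pkl","wb"))
E
```

```text
1.75 [551.24104569  31.53777298 131.1203151 ] [3.14143806e+00 1.61576232e-05 1.47184797e+00] [ 0.45805214 -1.00309182  0.5561473 ]
```

View pics/w1.png

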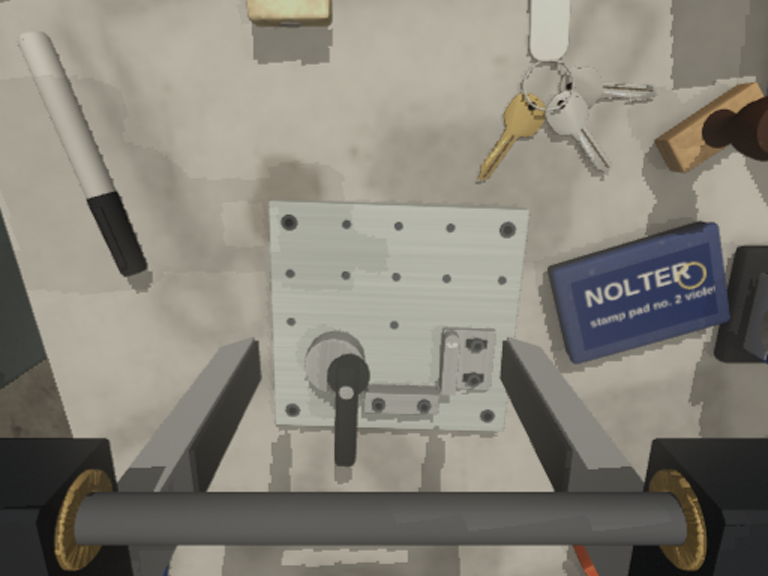

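The wrist view shows the whole jig. In its 1.5x pixels, the stop is at about (400,402), the fence at about (450,365), the disc at about (335,362) and the knob boss at about (347,374). I'll zoom in and measure.

```bash
python3 - <<'E'
from h import *
import pickle
s,c=pickle.load(open("w1.pkl","rb"))
save("w1z",c,(170,205,350,315),4.4)
E
```

```text
(no output)
```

View pics/w1z.png

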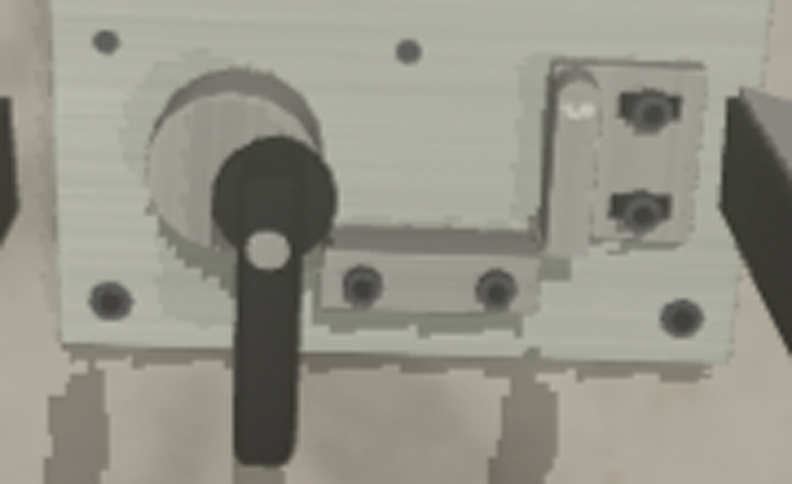

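>>> {"fn": "arm_command", "kwargs": {"deltas": [{"xyz": [-0.017,0.075,-0.02],"turn": [0,0,0]},{"xyz": [-0.017,0.06,-0.01],"turn": [0,0,0]},{"xyz": [0,0,0],"turn": [0,0,0]}]}}

```text
clock: 2.17
eef_pos: [518.8, 151.3, 105.0]
eef_rot: [-3.14, 0.0, 1.473]
wrist_force: [0.4, -0.5, 0.3]
finger_gap: 93.9
```

```bash
python3 - <<'E'
from h import *
s=read_state();c=camera("wrist");save("w2",c,None,1.5);print(s["clock"],s["eef_pos"],s["eef_rot"],s["wrist_force"])
import pickle;pickle.dump((s,c),open("w2.pkl","wb"))
E
```

```text
2.175 [518.76018293 151.28617332 104.96774497] [-3.13988252e+00  2.51682603e-04  1.47333691e+00] [ 0.36993139 -0.49383297  0.27080035]
```

View pics/w2.png

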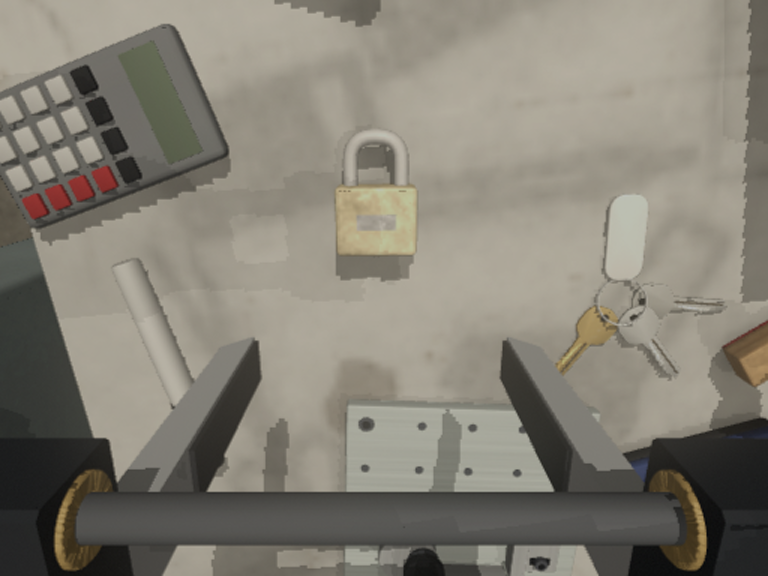

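The padlock body spans about (337..416, 185..255), with its shackle pointing up the image (+y). I'll zoom in for its corners.

```bash
python3 - <<'E'
from h import *
import pickle
s=read_state();c=camera("wrist");print(s["clock"],s["eef_pos"],s["eef_rot"],s["qd"].max())
pickle.dump((s,c),open("w3.pkl","wb"))
P=proj(c,[[517,189,10]],s)[0];print(P)
x,y=int(P[0])-50,int(P[1])-55
print(x,y);save("w3z",c,(x,y,x+100,y+90),6.5)
s,c=pickle.load(open("w1.pkl","rb"))
# jig zoom origin 170,205 scale 4.4
f=lambda L:[(170+(u+.5)/4.4-.5,205+(v+.5)/4.4-.5) for u,v in L]
def r(n,L,z):print(n,z,pix2z(c,f(L),z,s).round(1)[:,:2].tolist())
r("fence face top edge",[(553,95),(543,240)],25)
r("stop face top edge",[(335,247),(530,253)],25)
r("fence face bottom",[(545,240),(549,120)],12)
r("stop bottom edge",[(345,228),(525,232)],12)
r("screws",[(111,300),(682,318)],12)
r("plate low edge",[(65,345),(728,360)],12)
r("knob boss center; handle end",[(274,200),(268,250)],40)
r("handle end mid",[(266,462),(268,260)],57.5)
r("disc",[(235,175)],26)
E
```

```text
2.225 [519.68646832 149.48286361 105.51198552] [-3.14088960e+00  3.00291896e-04  1.47167739e+00] 0.002519767878201674
[245.22997476 148.6647513 ]
195 93
fence face top edge 25 [[585.0, -3.8], [580.9, -36.1]]
stop face top edge 25 [[537.8, -33.5], [578.0, -38.8]]
fence face bottom 12 [[582.4, -43.3], [585.0, -15.1]]
stop bottom edge 12 [[539.4, -36.2], [578.2, -41.0]]
screws 12 [[486.4, -48.6], [611.3, -65.5]]
plate low edge 12 [[474.5, -58.8], [621.1, -77.1]]
knob boss center; handle end 40 [[528.3, -14.0], [525.8, -24.6]]
handle end mid 57.5 [[522.4, -60.3], [527.9, -17.2]]
disc 26 [[519.3, -14.6]]
```

View pics/w3z.png

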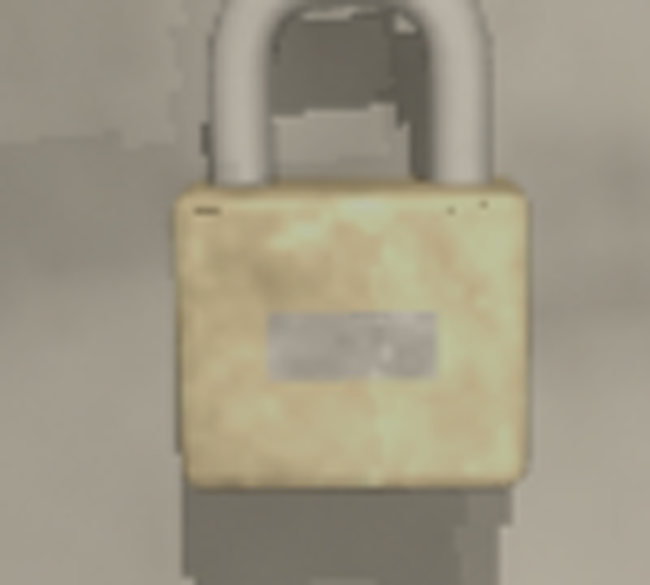

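```bash
python3 - <<'E'
from h import *
import pickle
s,c=pickle.load(open("w3.pkl","rb"))
f=lambda L:[(195+(u+.5)/6.5-.5,93+(v+.5)/6.5-.5) for u,v in L]
for z in (19,9.5):
    P=pix2z(c,f([(178,200),(527,200),(526,480),(184,480),(350,195),(352,488)]),z,s)[:,:2];print(z,P.round(1).tolist(),np.linalg.norm(P[0]-P[1]),np.linalg.norm(P[4]-P[5]),P[:4].mean(0))
P=pix2z(c,f([(214,120),(490,120),(240,175),(465,175)]),13.5,s)[:,:2];print(P.round(1).tolist())
d=camera("side");save("side2",d,(180,180,280,300),5)
t=camera("top")
for n,q in (("side",d),("top",t)):print(n,proj(q,[[518,189,19],[518,169.5,19],[518,210,19],[562.4,-19.5,25],[528,-15,57.5],[583.5,-20,25]]).round(1).tolist())
save("top2",t,(170,135,330,225),5)
E
```

```text
19 [[502.0, 211.3], [542.1, 207.3], [539.4, 174.4], [498.6, 178.4], [521.8, 209.9], [518.5, 175.4]] 40.25225907147699 34.60340808444605 [520.51985242 192.84418921]
9.5 [[501.1, 210.4], [542.6, 206.3], [539.8, 172.1], [497.5, 176.3], [521.6, 209.0], [518.2, 173.3]] 41.7516517789414 35.892381645982034 [520.23745267 191.30338339]
[[506.8, 219.5], [538.8, 216.3], [509.1, 212.9], [535.4, 210.3]]
side [[218.5, 257.8], [223.0, 249.6], [213.4, 267.0], [239.4, 175.0], [254.7, 166.9], [229.6, 172.6]]
top [[196.5, 192.5], [205.0, 192.7], [187.4, 192.3], [288.2, 175.0], [287.1, 189.0], [288.6, 165.8]]
```

View pics/side2.png

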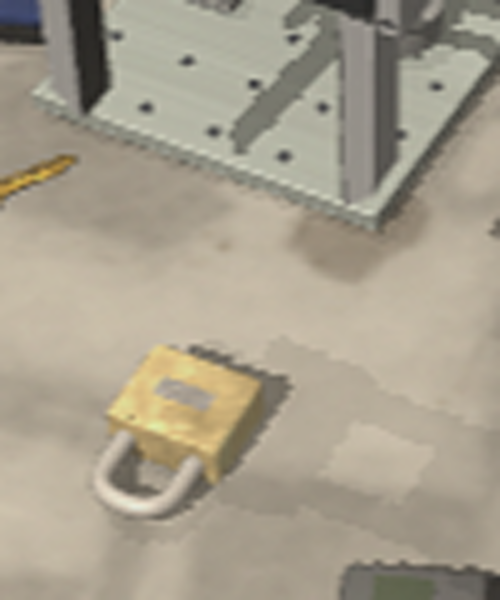

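Padlock centre is about (520.5, 192), with its long axis at 1.471 rad, which already matches the tool yaw. The jig yaw is about -0.129. I'll descend with partly closed fingers near the shackle end of the body.

>>> {"fn": "arm_command", "kwargs": {"deltas": [{"xyz": [0.001,0.03,-0.01],"turn": [0,0,0]},{"xyz": [0.0007,0.0215,-0.01],"turn": [0,0,0]},{"xyz": [0,0,-0.02],"turn": [0,0,0]},{"xyz": [0,0,-0.02],"turn": [0,0,0]},{"xyz": [0,0,-0.015],"turn": [0,0,0]},{"xyz": [0,0,-0.01],"turn": [0,0,0]},{"xyz": [0,0,-0.0065],"turn": [0,0,0]},{"xyz": [0,0,0],"turn": [0,0,0]}], "gripper": 0.36}}

```text
clock: 3.38
eef_pos: [522.0, 199.7, 14.2]
eef_rot: [-3.141, 0.0, 1.469]
wrist_force: [-0.5, 0.1, 0.6]
finger_gap: 60.3
```

```bash
python3 - <<'E'
from h import *
s=read_state();print(s["clock"],s["eef_pos"],s["eef_rot"],s["wrist_force"],s["finger_gap"])
d=camera("side");save("side3",d,(160,150,300,310),4)
E
```

```text
3.375 [522.01811827 199.66343988  14.21608711] [-3.14143298e+00  9.23047086e-05  1.46873905e+00] [-0.5486227   0.13026903  0.617668  ] 60.273734407510666
```

View pics/side3.png

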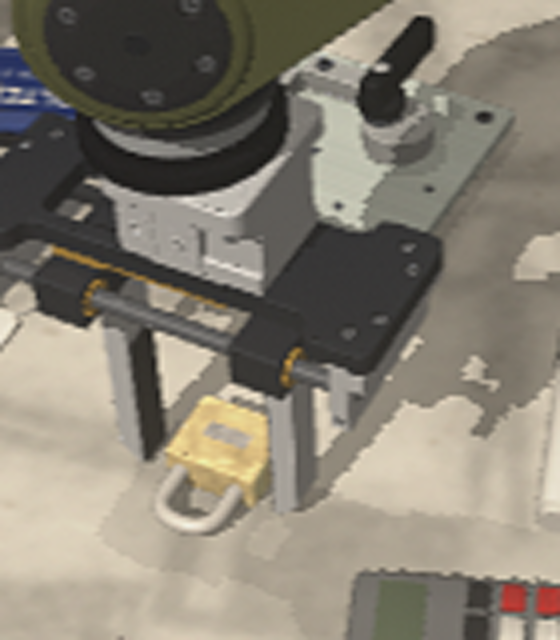

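The fingers straddle the padlock, so I'll close.

>>> {"fn": "arm_command", "kwargs": {"deltas": [{"xyz": [0,0,0],"turn": [0,0,0]},{"xyz": [0,0,0],"turn": [0,0,0]},{"xyz": [0,0,0],"turn": [0,0,0]},{"xyz": [0,0,0],"turn": [0,0,0]},{"xyz": [0,0,0],"turn": [0,0,0]}], "gripper": 1.0, "force": 35}}

```text
clock: 4.05
eef_pos: [522.1, 199.8, 14.7]
eef_rot: [3.141, -0.0, 1.469]
wrist_force: [-1.6, -0.1, 5.7]
finger_gap: 42.0
```

>>> {"fn": "arm_command", "kwargs": {"deltas": [{"xyz": [0,0,0.015],"turn": [0,0,0]},{"xyz": [0,0,0.02],"turn": [0,0,0]},{"xyz": [0,0,0.015],"turn": [0,0,0]},{"xyz": [0,0,0],"turn": [0,0,0]}]}}

```text
clock: 4.55
eef_pos: [522.5, 199.9, 65.6]
eef_rot: [3.14, -0.001, 1.469]
wrist_force: [0.4, 0.8, -2.5]
finger_gap: 41.7
```

```bash
python3 - <<'E'
from h import *
s=read_state();print(s["clock"],s["eef_pos"],s["eef_rot"],s["wrist_force"],s["finger_gap"])
d=camera("side");save("side4",d,(160,150,300,310),4)
c=camera("wrist");save("w4",c,None,1.5)
E
```

```text
4.55 [522.51608761 199.89959289  65.58530782] [ 3.13962074e+00 -8.53935092e-04  1.46877269e+00] [ 0.43487149  0.78062869 -2.51858737] 41.69290811372454
```

View pics/side4.png

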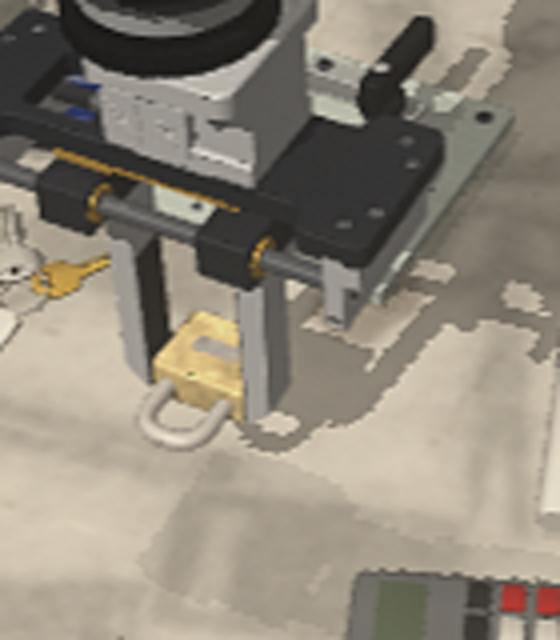

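View pics/w4.png

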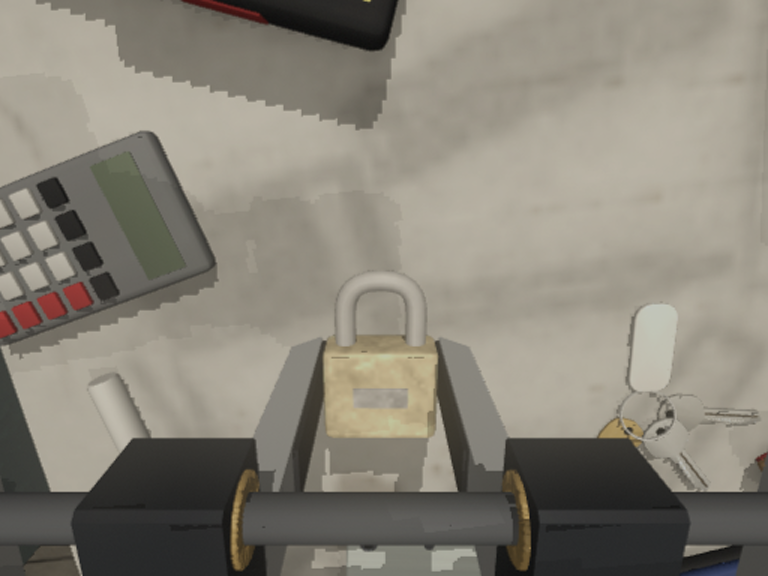

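The padlock is held squarely and level, with its centre about 8 mm on the stop side of the TCP. I'll carry it to the free part of the bed.

>>> {"fn": "arm_command", "kwargs": {"deltas": [{"xyz": [0.0114,-0.0406,0],"turn": [0,0,-0.007]},{"xyz": [0.0114,-0.0406,0],"turn": [0,0,-0.007]},{"xyz": [0.0114,-0.0406,0],"turn": [0,0,-0.007]},{"xyz": [0.0113,-0.0408,0],"turn": [0,0,-0.007]},{"xyz": [0,0,-0.01],"turn": [0,0,0]},{"xyz": [0,0,-0.01],"turn": [0,0,0]},{"xyz": [0,0,-0.01],"turn": [0,0,0]},{"xyz": [0,0,0],"turn": [0,0,0]},{"xyz": [0,0,0],"turn": [0,0,0]}]}}

```text
clock: 5.78
eef_pos: [567.6, 37.6, 34.5]
eef_rot: [3.141, -0.0, 1.441]
wrist_force: [1.2, -0.2, -1.3]
finger_gap: 42.0
```

```bash
python3 - <<'E'
from h import *
s=read_state();print(s["clock"],s["eef_pos"],s["eef_rot"],s["wrist_force"],s["finger_gap"])
d=camera("side");save("side5",d,(160,110,320,260),4)
c=camera("wrist");save("w5",c,None,1.5)
t=camera("top");save("top5",t,(230,125,340,225),5.5)
E
```

```text
5.775 [567.56066247  37.57239391  34.49829168] [ 3.14135545e+00 -4.29681679e-05  1.44145390e+00] [ 1.21893344 -0.17066703 -1.26407516] 42.02322153066435
```

View pics/side5.png

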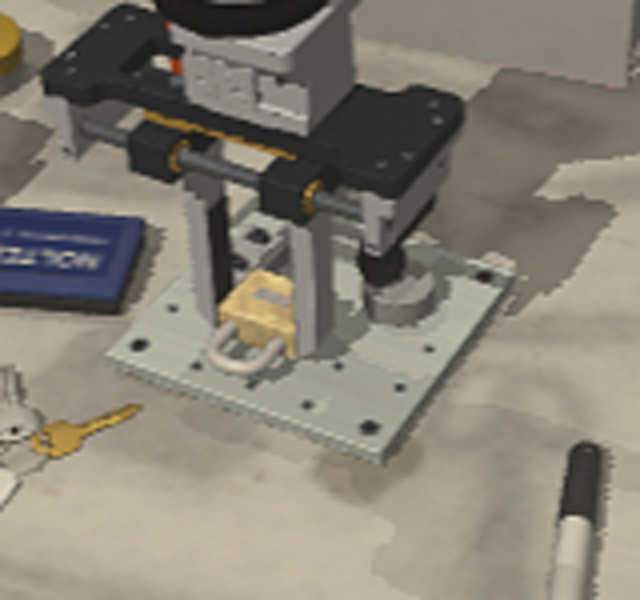

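View pics/w5.png

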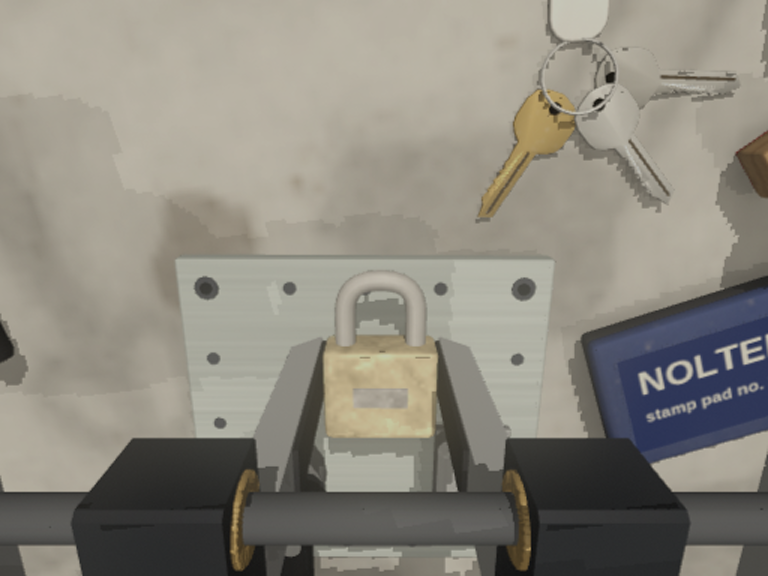

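The padlock lines up with the plate in the wrist view: the plate's edge is level in the picture. I'll lower it to the bed.

>>> {"fn": "arm_command", "kwargs": {"deltas": [{"xyz": [0,0,-0.004],"turn": [0,0,0]},{"xyz": [0,0,-0.0028],"turn": [0,0,0]},{"xyz": [0,0,0],"turn": [0,0,0]},{"xyz": [0,0,0],"turn": [0,0,0]}]}}

```text
clock: 6.42
eef_pos: [567.5, 37.1, 27.5]
eef_rot: [-3.142, 0.0, 1.441]
wrist_force: [0.9, 0.1, -2.2]
finger_gap: 42.0
```

>>> {"fn": "arm_command", "kwargs": {"deltas": [{"xyz": [-0.0005,-0.004,0],"turn": [0,0,0]},{"xyz": [-0.0005,-0.004,0],"turn": [0,0,0]},{"xyz": [0,0,0],"turn": [0,0,0]}], "force": 20}}

```text
clock: 6.8
eef_pos: [566.5, 28.8, 27.5]
eef_rot: [-3.142, -0.0, 1.44]
wrist_force: [-0.3, 0.1, -2.4]
finger_gap: 41.6
```

Still clear of contact. I'll continue with 14 mm more into the slot mouth.

>>> {"fn": "arm_command", "kwargs": {"deltas": [{"xyz": [-0.0005,-0.004,0],"turn": [0,0,0]},{"xyz": [-0.0005,-0.004,0],"turn": [0,0,0]},{"xyz": [0,0,0],"turn": [0,0,0]}]}}

```text
clock: 7.18
eef_pos: [565.4, 20.8, 27.5]
eef_rot: [-3.142, 0.0, 1.44]
wrist_force: [-0.2, -0.2, -2.3]
finger_gap: 41.6
```

>>> {"fn": "arm_command", "kwargs": {"deltas": [{"xyz": [-0.0004,-0.003,0],"turn": [0,0,0]},{"xyz": [-0.0004,-0.003,0],"turn": [0,0,0]},{"xyz": [0,0,0],"turn": [0,0,0]}]}}

```text
clock: 7.55
eef_pos: [564.7, 14.9, 27.5]
eef_rot: [-3.142, 0.0, 1.441]
wrist_force: [0.3, -0.5, -2.1]
finger_gap: 41.8
```

```bash
python3 - <<'E'
from h import *
s=read_state();print(s["clock"],s["eef_pos"],s["eef_rot"],s["wrist_force"],s["finger_gap"])
d=camera("side");save("side6",d,(180,120,300,220),6)
t=camera("top");save("top6",t,(230,125,340,225),5.5)
E
```

```text
7.55 [564.67739898  14.93175566  27.52619695] [-3.14159163e+00  2.12809790e-06  1.44060676e+00] [ 0.30713321 -0.53576905 -2.11811143] 41.776282330775075
```

View pics/side6.png

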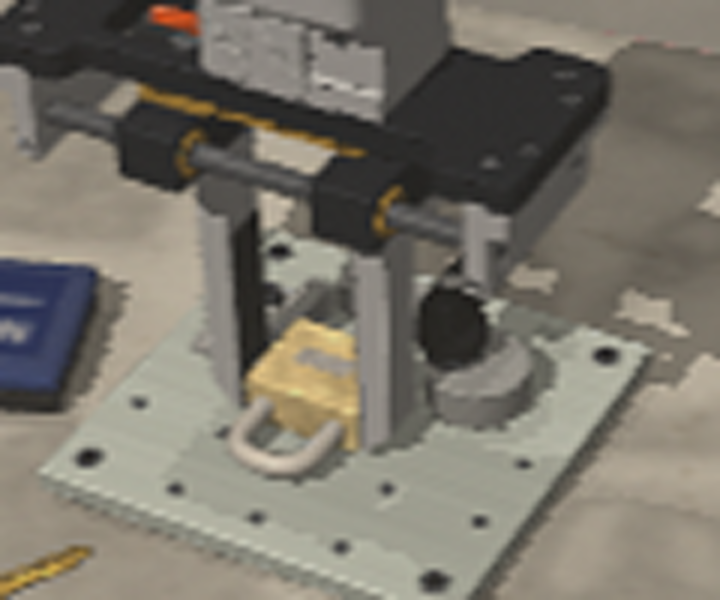

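View pics/top6.png

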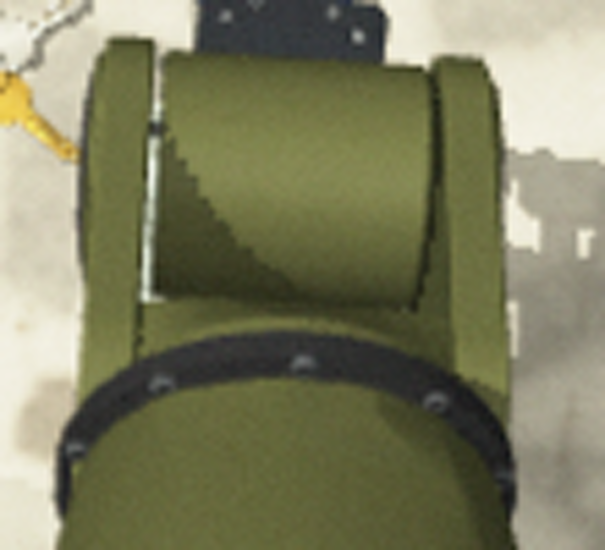

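No contact yet, and the body's front is about 14 mm into the mouth. I'll set it down, open, shift 25 mm along +Y and take the shackle lightly to slide it in.

>>> {"fn": "arm_command", "kwargs": {"deltas": [{"xyz": [0,0,-0.0008],"turn": [0,0,0]},{"xyz": [0,0,0],"turn": [0,0,0]}]}}

```text
clock: 7.9
eef_pos: [564.7, 15.2, 26.7]
eef_rot: [-3.142, -0.0, 1.441]
wrist_force: [-0.8, 1.1, -2.1]
finger_gap: 42.0
```

>>> {"fn": "arm_command", "kwargs": {"deltas": [{"xyz": [0,0,0],"turn": [0,0,0]},{"xyz": [0,0,0],"turn": [0,0,0]},{"xyz": [0,0,0],"turn": [0,0,0]}], "gripper": 0.36}}

```text
clock: 8.28
eef_pos: [564.7, 15.1, 26.8]
eef_rot: [3.141, -0.0, 1.441]
wrist_force: [0.1, -0.1, -0.8]
finger_gap: 60.0
```

>>> {"fn": "arm_command", "kwargs": {"deltas": [{"xyz": [0.0011,0.0083,0],"turn": [0,0,0]},{"xyz": [0.0011,0.0083,0],"turn": [0,0,0]},{"xyz": [0.0011,0.0083,0],"turn": [0,0,0]},{"xyz": [0,0,0],"turn": [0,0,0]},{"xyz": [0,0,0],"turn": [0,0,0]}]}}

```text
clock: 8.9
eef_pos: [568.0, 40.0, 26.7]
eef_rot: [-3.142, 0.0, 1.441]
wrist_force: [0.1, 0.3, -0.4]
finger_gap: 60.0
```

```bash
python3 - <<'E'
from h import *
s=read_state();print(s["clock"],s["eef_pos"],s["eef_rot"],s["wrist_force"],s["finger_gap"])
d=camera("side");save("side7",d,(180,120,300,220),6)
c=camera("wrist");save("w7",c,None,1.5)
E
```

```text
8.9 [567.96537728  40.02259925  26.6888829 ] [-3.14150535e+00  5.98056792e-05  1.44098951e+00] [ 0.06894628  0.33843675 -0.44456847] 60.04047096877997
```

View pics/side7.png

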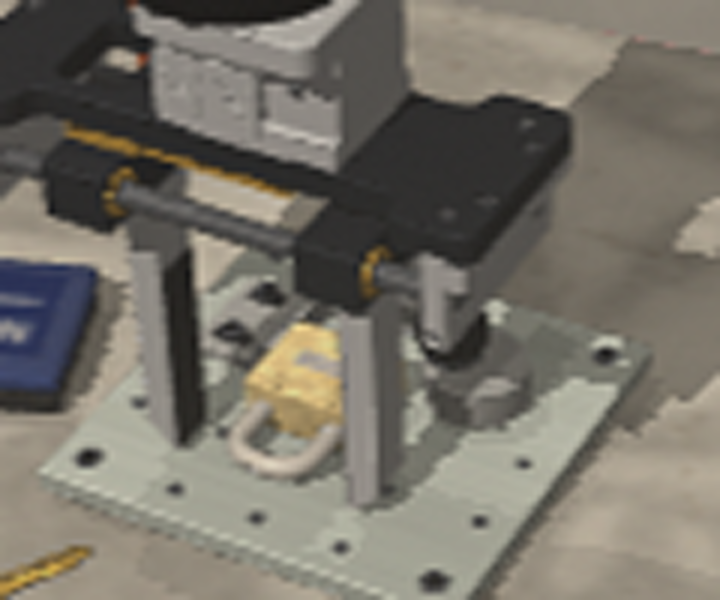

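View pics/w7.png

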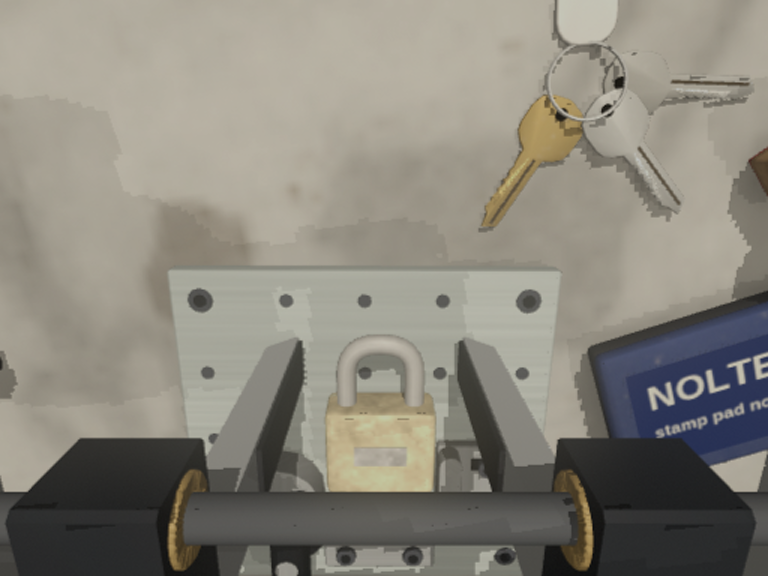

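The padlock lies straight, centred between the fence at (450,470) and the knob disc at (295,480). I'll take the shackle lightly.

>>> {"fn": "arm_command", "kwargs": {"deltas": [{"xyz": [0,0,0],"turn": [0,0,0]},{"xyz": [0,0,0],"turn": [0,0,0]},{"xyz": [0,0,0],"turn": [0,0,0]},{"xyz": [0,0,0],"turn": [0,0,0]},{"xyz": [0,0,0],"turn": [0,0,0]}], "gripper": 1.0, "force": 8}}

```text
clock: 9.62
eef_pos: [568.0, 40.0, 26.7]
eef_rot: [-3.142, 0.0, 1.441]
wrist_force: [-0.4, -0.8, 0.6]
finger_gap: 31.1
```

>>> {"fn": "arm_command", "kwargs": {"deltas": [{"xyz": [-0.0005,-0.004,0],"turn": [0,0,0]},{"xyz": [-0.0005,-0.004,0],"turn": [0,0,0]},{"xyz": [-0.0005,-0.004,0],"turn": [0,0,0]},{"xyz": [0,0,0],"turn": [0,0,0]}]}}

```text
clock: 10.12
eef_pos: [566.4, 27.5, 26.7]
eef_rot: [-3.141, 0.0, 1.44]
wrist_force: [0.4, -1.3, -0.7]
finger_gap: 31.5
```

>>> {"fn": "arm_command", "kwargs": {"deltas": [{"xyz": [-0.0005,-0.004,0],"turn": [0,0,0]},{"xyz": [-0.0005,-0.004,0],"turn": [0,0,0]},{"xyz": [0,0,0],"turn": [0,0,0]}]}}

```text
clock: 10.5
eef_pos: [565.4, 19.6, 26.7]
eef_rot: [-3.142, 0.0, 1.44]
wrist_force: [0.2, -0.8, 0.2]
finger_gap: 31.5
```

>>> {"fn": "arm_command", "kwargs": {"deltas": [{"xyz": [-0.0003,-0.002,0],"turn": [0,0,0]},{"xyz": [-0.0003,-0.002,0],"turn": [0,0,0]},{"xyz": [0,0,0],"turn": [0,0,0]}]}}

```text
clock: 10.88
eef_pos: [564.9, 15.8, 26.7]
eef_rot: [-3.142, 0.0, 1.441]
wrist_force: [0.1, -0.7, 0.1]
finger_gap: 31.3
```

>>> {"fn": "arm_command", "kwargs": {"deltas": [{"xyz": [-0.0001,-0.001,0],"turn": [0,0,0]},{"xyz": [-0.0001,-0.001,0],"turn": [0,0,0]},{"xyz": [0,0,0],"turn": [0,0,0]}]}}

```text
clock: 11.25
eef_pos: [564.7, 14.0, 26.7]
eef_rot: [-3.142, 0.0, 1.441]
wrist_force: [-0.5, 0.3, -0.6]
finger_gap: 31.6
```

>>> {"fn": "arm_command", "kwargs": {"deltas": [{"xyz": [-0.0001,-0.001,0],"turn": [0,0,0]},{"xyz": [0,0,0],"turn": [0,0,0]}]}}

```text
clock: 11.5
eef_pos: [564.6, 13.1, 26.7]
eef_rot: [3.141, -0.0, 1.441]
wrist_force: [0.6, 1.3, 0.2]
finger_gap: 31.4
```

>>> {"fn": "arm_command", "kwargs": {"deltas": [{"xyz": [-0.0001,-0.001,0],"turn": [0,0,0]},{"xyz": [0,0,0],"turn": [0,0,0]}]}}

```text
clock: 11.75
eef_pos: [564.6, 12.8, 26.7]
eef_rot: [3.141, -0.001, 1.441]
wrist_force: [1.2, 8.1, -0.0]
finger_gap: 30.9
```

```bash
python3 - <<'E'
from h import *
for i in range(3):
    s=read_state();print(s["clock"],s["eef_pos"],s["eef_rot"],s["wrist_force"],s["finger_gap"])
    c=camera("wrist")
save("w8",c,None,1.5)
d=camera("side");save("side8",d,(180,120,300,220),6)
E
```

```text
11.75 [564.59450149  12.79814938  26.74263776] [ 3.14143123e+00 -1.15421972e-03  1.44093259e+00] [ 1.15226469  8.11888941 -0.0191379 ] 30.93747143162954
11.8 [564.59744399  12.8045082   26.73873211] [ 3.14141887e+00 -1.10447806e-03  1.44098096e+00] [ 1.61907736  7.47884543 -1.14146343] 31.434539007905453
11.85 [564.61599335  12.79456867  26.75978132] [ 3.14138124e+00 -1.09495788e-03  1.44099363e+00] [1.22068074 7.74229078 0.08823219] 31.19821942152715
```

View pics/w8.png

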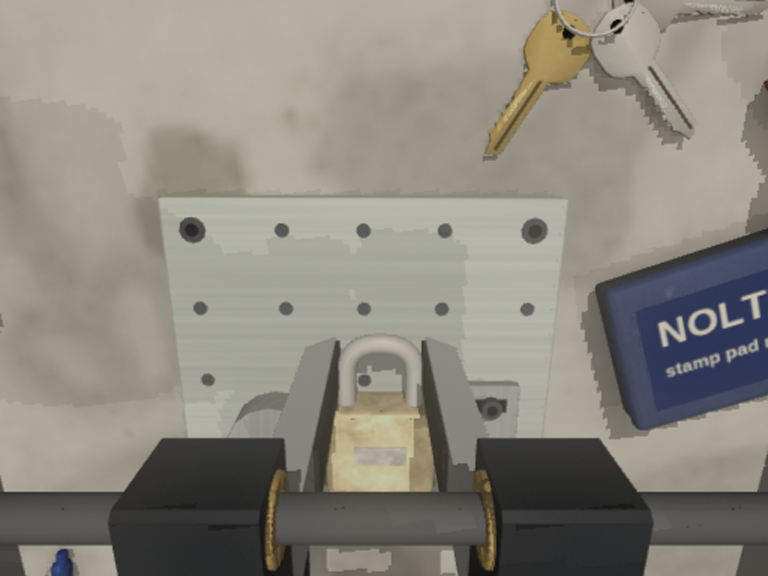

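View pics/side8.png

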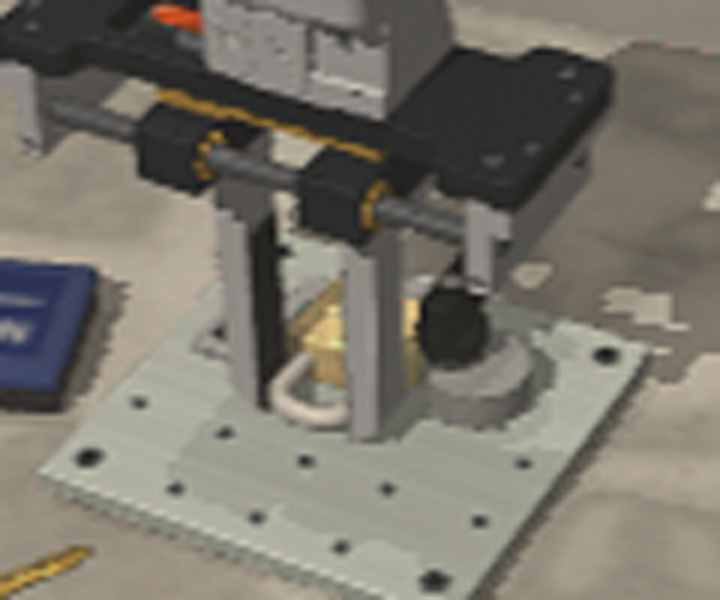

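There is an 8 N reaction along the jig's +Y, which suggests it is home. I'll release a little, back off along +Y, rise and check.

>>> {"fn": "arm_command", "kwargs": {"deltas": [{"xyz": [0,0,0],"turn": [0,0,0]},{"xyz": [0,0,0],"turn": [0,0,0]},{"xyz": [0,0,0],"turn": [0,0,0]}], "gripper": 0.53}}

```text
clock: 12.32
eef_pos: [564.5, 11.8, 26.7]
eef_rot: [-3.142, 0.0, 1.441]
wrist_force: [-0.8, -0.2, -0.1]
finger_gap: 43.8
```

>>> {"fn": "arm_command", "kwargs": {"deltas": [{"xyz": [0.0013,0.01,0],"turn": [0,0,0]},{"xyz": [0.0026,0.02,0],"turn": [0,0,0]},{"xyz": [0,0,0.03],"turn": [0,0,0]},{"xyz": [0,0,0.04],"turn": [0,0,0]},{"xyz": [0,-0.005,0.03],"turn": [0,0,0]},{"xyz": [0,0,0],"turn": [0,0,0]},{"xyz": [0,0,0],"turn": [0,0,0]}], "gripper": 0.1}}

```text
clock: 13.2
eef_pos: [568.0, 37.8, 125.6]
eef_rot: [-3.14, 0.0, 1.441]
wrist_force: [-0.7, 0.8, -1.1]
finger_gap: 84.8
```

```bash
python3 - <<'E'
from h import *
import pickle
s=read_state();c=camera("wrist");pickle.dump((s,c),open("w9.pkl","wb"))
print(s["clock"],s["eef_pos"],s["eef_rot"],s["wrist_force"],s["finger_gap"])
P=proj(c,[[562.4,-19.5,31]],s)[0];x,y=int(P[0])-80,int(P[1])-70;print(x,y)
save("w9z",c,(x,y,x+160,y+120),5)
E
```

```text
13.2 [567.96658967  37.82671779 125.61753282] [-3.14024246e+00  1.13473357e-04  1.44136626e+00] [-0.69757193  0.83912731 -1.05651541] 84.7757179294697
175 188
```

View pics/w9z.png

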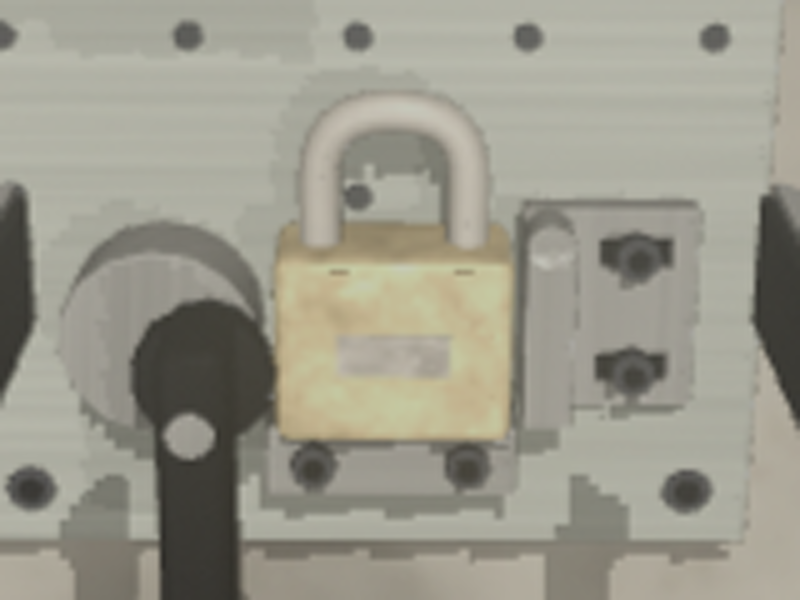

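It looks home and square. I'll check the distances numerically.

```bash
python3 - <<'E'
from h import *
import pickle
s,c=pickle.load(open("w9.pkl","rb"))
f=lambda L:[(175+(u+.5)/5-.5,188+(v+.5)/5-.5) for u,v in L]
ph=-.129;ex=np.array([np.cos(ph),np.sin(ph)]);ey=np.array([-np.sin(ph),np.cos(ph)])
def r(n,L,z):
    P=pix2z(c,f(L),z,s)[:,:2];print(n,z,np.c_[P@ex,P@ey].round(1).tolist(),P.round(1).tolist())
r("body L,R mid",[(277,350),(512,350)],31)
r("body front, rear",[(395,441),(395,258)],31)
r("body front corners",[(285,440),(505,441)],31)
r("stop back edge",[(265,493),(512,493)],25)
r("fence face top",[(527,290),(525,425)],25)
r("fence outer end",[(550,205)],25)
r("dot",[(189,437)],57.5); r("boss",[(203,370)],41)
r("handle end",[(200,590)],57.5)
r("disc",[(160,345)],25)
E
```

```text
body L,R mid 31 [[537.8, 53.9], [578.8, 54.0]] [[540.3, -15.7], [581.0, -20.9]]
body front, rear 31 [[558.4, 36.0], [558.4, 71.5]] [[558.4, -36.2], [563.0, -0.9]]
body front corners 31 [[538.9, 36.1], [578.0, 36.0]] [[539.0, -33.5], [577.8, -38.7]]
stop back edge 25 [[534.5, 21.5], [579.9, 21.5]] [[532.9, -47.5], [577.9, -53.3]]
fence face top 25 [[581.7, 62.5], [582.0, 35.6]] [[584.9, -12.8], [581.7, -39.5]]
fence outer end 25 [[585.3, 78.8]] [[590.6, 2.8]]
dot 57.5 [[525.5, 52.7]] [[527.9, -15.3]]
boss 41 [[526.0, 55.6]] [[528.8, -12.6]]
handle end 57.5 [[526.3, 24.2]] [[525.1, -43.7]]
disc 25 [[516.5, 51.7]] [[518.8, -15.2]]
```

The body front is about 0.5 mm from the stop and the body centre is 23.5 mm from the fence face, with the lobe slack, so step 1 is met. The knob axis measures (527.9, -15.3), and its jig Y equals the body centre's, as it should. I'll go above it.

>>> {"fn": "arm_command", "kwargs": {"deltas": [{"xyz": [-0.0201,-0.0265,0],"turn": [0,0,0]},{"xyz": [-0.02,-0.0266,0],"turn": [0,0,0]},{"xyz": [0,0,-0.025],"turn": [0,0,0]},{"xyz": [0,0,-0.023],"turn": [0,0,0]},{"xyz": [0,0,0],"turn": [0,0,0]},{"xyz": [0,0,0],"turn": [0,0,0]}], "gripper": 0.6}}

```text
clock: 14.0
eef_pos: [528.5, -15.9, 79.0]
eef_rot: [-3.142, -0.0, 1.441]
wrist_force: [0.5, 0.5, 0.4]
finger_gap: 37.7
```

```bash
python3 - <<'E'
from h import *
s=read_state();c=camera("wrist")
print(s["clock"],s["eef_pos"],s["eef_rot"],s["wrist_force"],s["finger_gap"],s["moment"])
save("w10",c,None,1.5)
d=camera("side");save("side10",d,(180,100,320,210),5)
E
```

```text
14.0 [528.47046458 -15.88310376  79.00799052] [-3.14150636e+00 -8.76423040e-06  1.44103754e+00] [0.45670228 0.46069507 0.38890221] 37.73574192197476 [-0.0363339  -0.05108612  0.02781294]
```

View pics/w10.png

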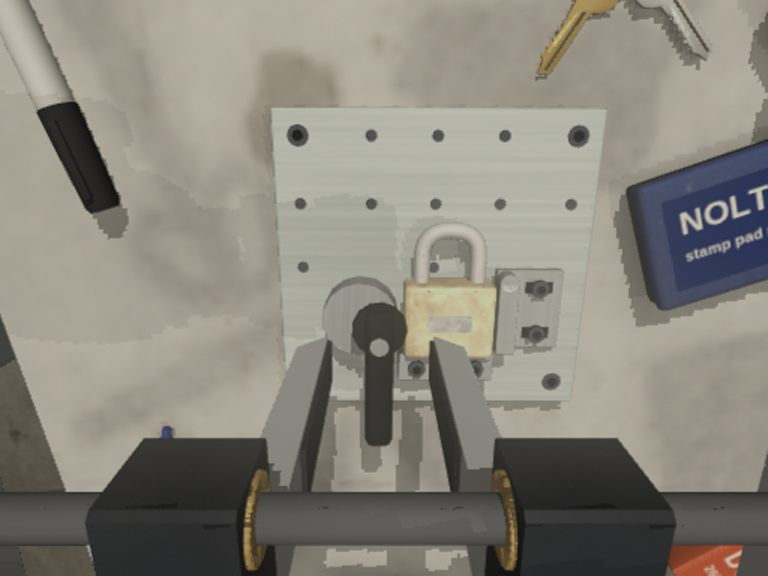

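View pics/side10.png

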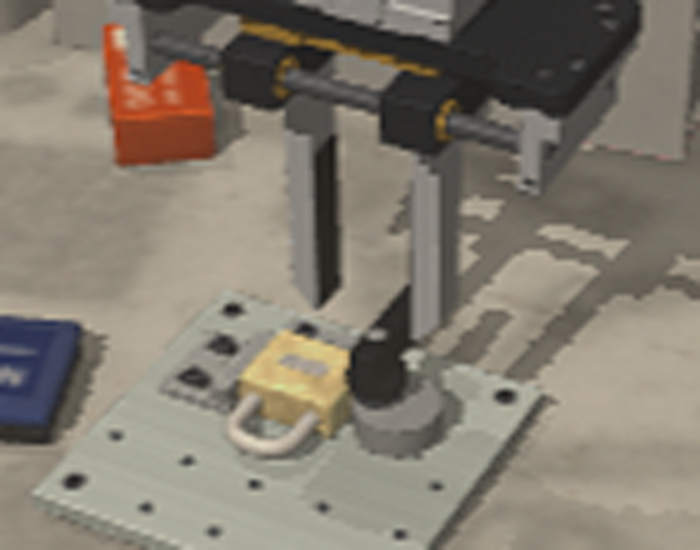

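The fingers are centred over the bar: bar at x≈378, finger gap centre at about 382. I'll descend to TCP z = 52, which puts the tips at 41 mm, above the boss and padlock.

>>> {"fn": "arm_command", "kwargs": {"deltas": [{"xyz": [0,0,-0.01],"turn": [0,0,0]},{"xyz": [0,0,-0.01],"turn": [0,0,0]},{"xyz": [-0.0003,0.0003,-0.007],"turn": [0,0,0]},{"xyz": [0,0,0],"turn": [0,0,0]},{"xyz": [0,0,0],"turn": [0,0,0]}]}}

```text
clock: 14.72
eef_pos: [528.1, -15.8, 51.9]
eef_rot: [3.141, 0.0, 1.441]
wrist_force: [0.5, 0.5, 0.5]
finger_gap: 37.6
```

>>> {"fn": "arm_command", "kwargs": {"deltas": [{"xyz": [0,0,0],"turn": [0,0,0]},{"xyz": [0,0,0],"turn": [0,0,0]},{"xyz": [0,0,0],"turn": [0,0,0]},{"xyz": [0,0,0],"turn": [0,0,0]}], "gripper": 1.0, "force": 15}}

```text
clock: 15.22
eef_pos: [528.0, -15.8, 51.8]
eef_rot: [3.141, -0.0, 1.441]
wrist_force: [0.5, -0.4, 1.6]
finger_gap: 11.9
```

```bash
python3 - <<'E'
from h import *
s=read_state();c=camera("wrist")
print(s["clock"],s["eef_pos"],s["eef_rot"],s["wrist_force"],s["finger_gap"],s["moment"])
save("w11",c,None,1.5)
d=camera("side");save("side11",d,(180,100,320,210),5)
E
```

```text
15.225 [528.03946318 -15.79629534  51.83940325] [ 3.14143899e+00 -9.67114607e-06  1.44075823e+00] [ 0.5490735  -0.42171186  1.62330591] 11.91289998943078 [-0.03364398 -0.02084596 -0.02550733]
```

View pics/side11.png

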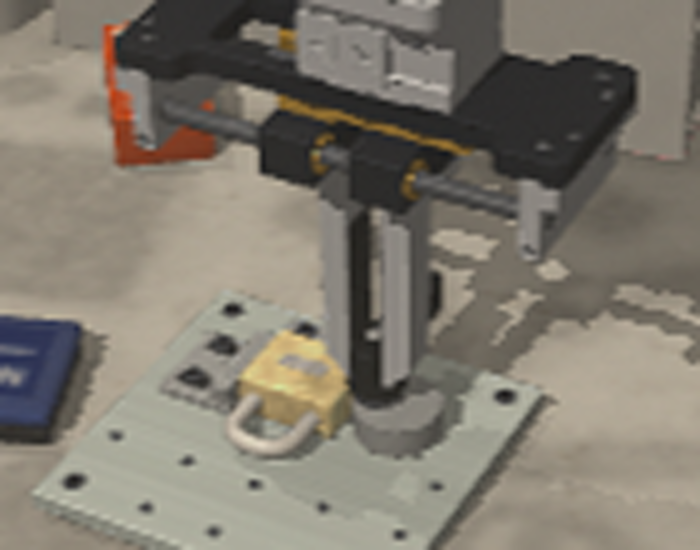

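The bar is gripped with an 11.9 mm opening. I'll firm up the grip and turn clockwise 0.48 rad, which is below the earliest contact angle.

>>> {"fn": "arm_command", "kwargs": {"deltas": [{"xyz": [0,0,0],"turn": [0,0,0]},{"xyz": [0,0,0],"turn": [0,0,-0.06]},{"xyz": [0,0,0],"turn": [0,0,-0.06]},{"xyz": [0,0,0],"turn": [0,0,-0.06]},{"xyz": [0,0,0],"turn": [0,0,-0.06]},{"xyz": [0,0,0],"turn": [0,0,-0.06]},{"xyz": [0,0,0],"turn": [0,0,-0.06]},{"xyz": [0,0,0],"turn": [0,0,-0.06]},{"xyz": [0,0,0],"turn": [0,0,-0.06]},{"xyz": [0,0,0],"turn": [0,0,0]}], "force": 60}}

```text
clock: 16.58
eef_pos: [527.9, -15.7, 51.8]
eef_rot: [-3.141, 0.0, 0.961]
wrist_force: [-2.0, 1.3, 4.4]
finger_gap: 11.5
```

```bash
cat > st.py <<'E'
from h import *
M=[];F=[]
for i in range(3):
    s=read_state();M.append(s["moment"]);F.append(s["wrist_force"]);camera("wrist")
print(s["clock"],"pos",s["eef_pos"].round(2),"yaw",s["eef_rot"].round(4),"F",np.mean(F,0).round(2),"M",np.array(M).round(3).tolist(),"gap",round(s["finger_gap"],2))
E
python3 st.py
```

```text
16.675 pos [527.88 -15.73  51.78] yaw [-3.1413e+00  1.0000e-04  9.6220e-01] F [-2.76  0.73  4.69] M [[0.104, 0.431, -0.02], [0.074, 0.418, -0.06], [0.069, 0.447, -0.097]] gap 11.36
```

>>> {"fn": "arm_command", "kwargs": {"deltas": [{"xyz": [0,0,0],"turn": [0,0,-0.04]},{"xyz": [0,0,0],"turn": [0,0,-0.04]},{"xyz": [0,0,0],"turn": [0,0,-0.04]},{"xyz": [0,0,0],"turn": [0,0,-0.04]}]}}

```text
clock: 17.23
eef_pos: [527.9, -15.7, 51.8]
eef_rot: [-3.141, 0.0, 0.801]
wrist_force: [-3.3, 0.1, 4.3]
finger_gap: 11.8
```

```bash
python3 st.py
```

```text
17.325 pos [527.85 -15.68  51.78] yaw [-3.1413e+00  2.0000e-04  8.0070e-01] F [-3.31  0.62  4.87] M [[0.202, 0.642, 0.009], [0.16, 0.697, 0.0], [0.179, 0.629, -0.04]] gap 11.63
```

>>> {"fn": "arm_command", "kwargs": {"deltas": [{"xyz": [0,0,0],"turn": [0,0,-0.02]},{"xyz": [0,0,0],"turn": [0,0,-0.02]}]}}

```text
clock: 17.62
eef_pos: [527.8, -15.7, 51.8]
eef_rot: [-3.141, 0.0, 0.761]
wrist_force: [-2.5, 1.6, 5.4]
finger_gap: 11.4
```

```bash
python3 st.py
```

```text
17.725 pos [527.88 -15.68  51.82] yaw [-3.1413e+00  1.0000e-04  7.6130e-01] F [-3.27  1.22  4.94] M [[0.267, 0.7, 0.077], [0.199, 0.618, 0.027], [0.214, 0.654, 0.037]] gap 11.43
```

>>> {"fn": "arm_command", "kwargs": {"deltas": [{"xyz": [0,0,0],"turn": [0,0,-0.02]},{"xyz": [0,0,0],"turn": [0,0,-0.02]}]}}

```text
clock: 18.02
eef_pos: [527.9, -15.7, 51.8]
eef_rot: [-3.141, 0.0, 0.721]
wrist_force: [-4.1, 1.6, 5.4]
finger_gap: 11.2
```

```bash
python3 st.py
```

```text
18.125 pos [527.85 -15.67  51.81] yaw [-3.1413e+00  2.0000e-04  7.2140e-01] F [-3.55  1.76  5.36] M [[0.267, 0.714, 0.09], [0.283, 0.69, -0.008], [0.218, 0.71, 0.084]] gap 11.6
```

>>> {"fn": "arm_command", "kwargs": {"deltas": [{"xyz": [0,0,0],"turn": [0,0,-0.02]},{"xyz": [0,0,0],"turn": [0,0,-0.02]}]}}

```text
clock: 18.42
eef_pos: [527.8, -15.7, 51.8]
eef_rot: [-3.141, 0.0, 0.681]
wrist_force: [-4.0, 1.8, 5.2]
finger_gap: 11.4
```

```bash
python3 st.py
```

```text
18.525 pos [527.82 -15.68  51.81] yaw [-3.1412e+00  3.0000e-04  6.8130e-01] F [-4.17  1.4   5.49] M [[0.214, 0.722, 0.081], [0.264, 0.712, 0.099], [0.23, 0.677, 0.005]] gap 11.28
```

>>> {"fn": "arm_command", "kwargs": {"deltas": [{"xyz": [0,0,0],"turn": [0,0,-0.02]},{"xyz": [0,0,0],"turn": [0,0,-0.02]}]}}

```text
clock: 18.82
eef_pos: [527.8, -15.7, 51.8]
eef_rot: [-3.141, 0.0, 0.641]
wrist_force: [-3.7, 2.3, 5.1]
finger_gap: 11.7
```

```bash
python3 st.py
```

```text
18.925 pos [527.84 -15.66  51.82] yaw [-3.1412e+00  2.0000e-04  6.4130e-01] F [-3.57  1.58  5.55] M [[0.247, 0.69, 0.06], [0.262, 0.721, 0.033], [0.294, 0.694, 0.068]] gap 11.69
```

>>> {"fn": "arm_command", "kwargs": {"deltas": [{"xyz": [0,0,0],"turn": [0,0,-0.02]},{"xyz": [0,0,0],"turn": [0,0,-0.02]}]}}

```text
clock: 19.23
eef_pos: [527.8, -15.6, 51.8]
eef_rot: [-3.141, 0.0, 0.601]
wrist_force: [-3.2, 1.0, 5.8]
finger_gap: 11.3
```

```bash
python3 st.py
```

```text
19.325 pos [527.77 -15.65  51.78] yaw [-3.1411e+00  4.0000e-04  6.0140e-01] F [-3.71  1.45  5.61] M [[0.27, 0.767, 0.089], [0.235, 0.729, 0.036], [0.271, 0.762, 0.017]] gap 11.34
```

>>> {"fn": "arm_command", "kwargs": {"deltas": [{"xyz": [0,0,0],"turn": [0,0,-0.02]},{"xyz": [0,0,0],"turn": [0,0,-0.02]}]}}

```text
clock: 19.62
eef_pos: [527.8, -15.6, 51.8]
eef_rot: [-3.141, 0.0, 0.561]
wrist_force: [-3.8, 1.5, 6.6]
finger_gap: 11.4
```

```bash
python3 st.py
```

```text
19.725 pos [527.77 -15.64  51.77] yaw [-3.1411e+00  4.0000e-04  5.6130e-01] F [-3.79  1.83  6.08] M [[0.375, 0.761, 0.11], [0.274, 0.759, 0.11], [0.304, 0.723, 0.034]] gap 11.45
```

>>> {"fn": "arm_command", "kwargs": {"deltas": [{"xyz": [0,0,0],"turn": [0,0,-0.02]},{"xyz": [0,0,0],"turn": [0,0,-0.02]}]}}

```text
clock: 20.02
eef_pos: [527.8, -15.6, 51.8]
eef_rot: [-3.141, 0.0, 0.521]
wrist_force: [-3.5, 2.6, 6.1]
finger_gap: 11.5
```

```bash
python3 st.py; python3 - <<'E'
from h import *
c=camera("wrist");save("w12",c,None,1.5)
d=camera("side");save("side12",d,(200,130,290,200),7)
E
```

```text
20.125 pos [527.78 -15.62  51.8 ] yaw [-3.1411e+00  4.0000e-04  5.2130e-01] F [-3.68  1.97  6.03] M [[0.338, 0.783, 0.038], [0.374, 0.761, 0.032], [0.233, 0.819, 0.072]] gap 11.29
```

View pics/side12.png

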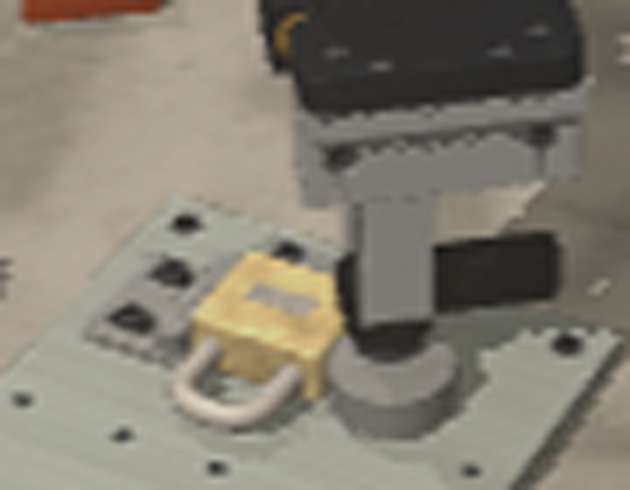

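View pics/w12.png

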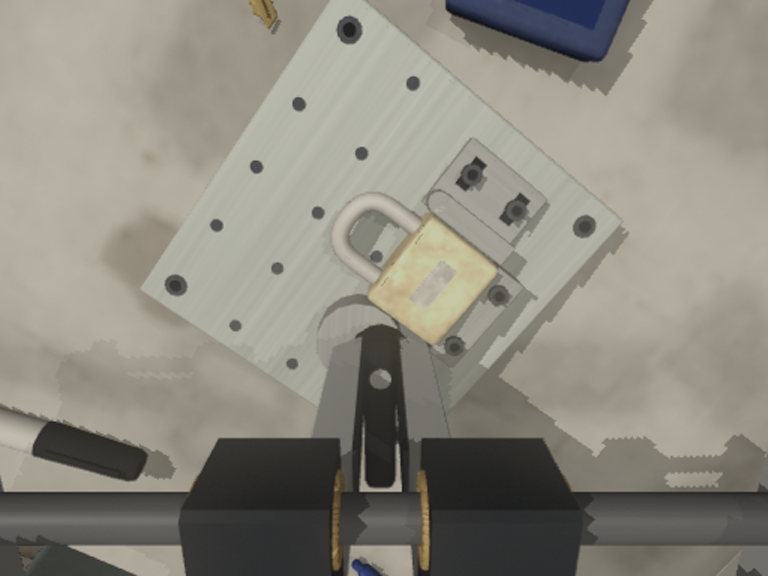

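The lobe has moved the padlock towards the fence and it still looks square. I'll carry on with small steps.

>>> {"fn": "arm_command", "kwargs": {"deltas": [{"xyz": [0,0,0],"turn": [0,0,-0.02]},{"xyz": [0,0,0],"turn": [0,0,-0.02]}]}}

```text
clock: 20.52
eef_pos: [527.8, -15.6, 51.8]
eef_rot: [-3.141, 0.0, 0.481]
wrist_force: [-4.2, 2.4, 5.9]
finger_gap: 11.7
```

```bash
python3 st.py
```

```text
20.625 pos [527.77 -15.6   51.8 ] yaw [-3.1411e+00  4.0000e-04  4.8130e-01] F [-3.75  2.26  5.94] M [[0.323, 0.776, 0.124], [0.385, 0.812, 0.114], [0.402, 0.779, 0.108]] gap 11.46
```

>>> {"fn": "arm_command", "kwargs": {"deltas": [{"xyz": [0,0,0],"turn": [0,0,-0.02]},{"xyz": [0,0,0],"turn": [0,0,0]}]}}

```text
clock: 20.92
eef_pos: [527.7, -15.6, 51.8]
eef_rot: [-3.141, 0.0, 0.462]
wrist_force: [-4.3, 2.3, 5.4]
finger_gap: 11.6
```

```bash
python3 st.py
```

```text
21.025 pos [527.76 -15.58  51.79] yaw [-3.1411e+00  4.0000e-04  4.6190e-01] F [-3.98  2.12  5.38] M [[0.349, 0.821, 0.036], [0.366, 0.752, 0.035], [0.378, 0.754, 0.03]] gap 11.55
```

>>> {"fn": "arm_command", "kwargs": {"deltas": [{"xyz": [0,0,0],"turn": [0,0,-0.02]},{"xyz": [0,0,0],"turn": [0,0,-0.01]}]}}

```text
clock: 21.32
eef_pos: [527.8, -15.6, 51.8]
eef_rot: [-3.141, 0.0, 0.431]
wrist_force: [-3.1, 1.6, 6.4]
finger_gap: 11.1
```

```bash
python3 st.py
```

```text
21.425 pos [527.76 -15.56  51.8 ] yaw [-3.1411e+00  4.0000e-04  4.3170e-01] F [-4.05  1.66  6.46] M [[0.395, 0.753, 0.033], [0.413, 0.798, 0.061], [0.41, 0.793, 0.09]] gap 11.35
```

>>> {"fn": "arm_command", "kwargs": {"deltas": [{"xyz": [0,0,0],"turn": [0,0,-0.02]},{"xyz": [0,0,0],"turn": [0,0,-0.01]}]}}

```text
clock: 21.72
eef_pos: [527.7, -15.6, 51.8]
eef_rot: [-3.141, 0.001, 0.402]
wrist_force: [-4.9, 2.9, 6.7]
finger_gap: 11.5
```

```bash
python3 st.py
```

```text
21.825 pos [527.75 -15.57  51.79] yaw [-3.1411e+00  5.0000e-04  4.0180e-01] F [-4.7   2.47  6.13] M [[0.41, 0.843, 0.191], [0.438, 0.845, 0.165], [0.409, 0.825, 0.171]] gap 11.21
```

>>> {"fn": "arm_command", "kwargs": {"deltas": [{"xyz": [0,0,0],"turn": [0,0,-0.01]},{"xyz": [0,0,0],"turn": [0,0,0]}]}}

```text
clock: 22.12
eef_pos: [527.7, -15.5, 51.8]
eef_rot: [-3.141, 0.0, 0.392]
wrist_force: [-4.5, 2.7, 6.0]
finger_gap: 11.4
```

```bash
python3 st.py
```

```text
22.225 pos [527.72 -15.54  51.78] yaw [-3.1411e+00  5.0000e-04  3.9210e-01] F [-4.36  2.47  5.98] M [[0.439, 0.896, 0.168], [0.366, 0.818, 0.176], [0.449, 0.839, 0.198]] gap 11.51
```

>>> {"fn": "arm_command", "kwargs": {"deltas": [{"xyz": [0,0,0],"turn": [0,0,-0.015]},{"xyz": [0,0,0],"turn": [0,0,0]}]}}

```text
clock: 22.52
eef_pos: [527.7, -15.5, 51.8]
eef_rot: [-3.141, 0.001, 0.377]
wrist_force: [-4.2, 1.8, 7.1]
finger_gap: 11.5
```

```bash
python3 st.py
```

```text
22.625 pos [527.71 -15.52  51.81] yaw [-3.1411e+00  6.0000e-04  3.7720e-01] F [-4.6   2.8   6.74] M [[0.435, 0.877, 0.249], [0.521, 0.859, 0.211], [0.453, 0.861, 0.252]] gap 11.6
```

>>> {"fn": "arm_command", "kwargs": {"deltas": [{"xyz": [0,0,0],"turn": [0,0,-0.02]},{"xyz": [0,0,0],"turn": [0,0,0]}]}}

```text
clock: 22.92
eef_pos: [527.7, -15.5, 51.8]
eef_rot: [-3.141, 0.001, 0.357]
wrist_force: [-5.1, 3.3, 6.4]
finger_gap: 11.5
```

```bash
python3 st.py
```

```text
23.025 pos [527.67 -15.5   51.79] yaw [-3.1411e+00  7.0000e-04  3.5740e-01] F [-5.44  3.25  6.65] M [[0.485, 0.938, 0.343], [0.459, 0.95, 0.301], [0.461, 0.911, 0.258]] gap 11.83
```

>>> {"fn": "arm_command", "kwargs": {"deltas": [{"xyz": [0,0,0],"turn": [0,0,-0.02]},{"xyz": [0,0,0],"turn": [0,0,-0.01]},{"xyz": [0,0,0],"turn": [0,0,0]}]}}

```text
clock: 23.45
eef_pos: [527.6, -15.4, 51.8]
eef_rot: [-3.141, 0.001, 0.328]
wrist_force: [-4.6, 3.8, 7.0]
finger_gap: 11.3
```

```bash
python3 st.py
```

```text
23.55 pos [527.62 -15.46  51.79] yaw [-3.141e+00  9.000e-04  3.277e-01] F [-5.22  3.18  6.75] M [[0.554, 0.992, 0.486], [0.567, 1.014, 0.454], [0.529, 1.062, 0.523]] gap 11.28
```

>>> {"fn": "arm_command", "kwargs": {"deltas": [{"xyz": [0,0,0],"turn": [0,0,-0.02]},{"xyz": [0,0,0],"turn": [0,0,0]}]}}

```text
clock: 23.85
eef_pos: [527.6, -15.4, 51.8]
eef_rot: [-3.141, 0.001, 0.308]
wrist_force: [-6.6, 3.3, 7.2]
finger_gap: 11.5
```

```bash
python3 st.py
```

```text
23.95 pos [527.56 -15.44  51.77] yaw [-3.141e+00  1.000e-03  3.078e-01] F [-6.15  3.43  7.54] M [[0.546, 1.045, 0.614], [0.582, 1.077, 0.536], [0.573, 1.11, 0.537]] gap 11.69
```

>>> {"fn": "arm_command", "kwargs": {"deltas": [{"xyz": [0,0,0],"turn": [0,0,-0.01]},{"xyz": [0,0,0],"turn": [0,0,0]}]}}

```text
clock: 24.25
eef_pos: [527.6, -15.4, 51.8]
eef_rot: [-3.141, 0.001, 0.298]
wrist_force: [-5.7, 3.7, 8.0]
finger_gap: 11.5
```

```bash
python3 st.py; python3 st.py; python3 - <<'E'
from h import *
d=camera("side");save("side13",d,(200,130,290,200),7)
c=camera("wrist");save("w13",c,None,1.5)
E
```

```text
24.35 pos [527.56 -15.42  51.77] yaw [-3.141e+00  1.000e-03  2.979e-01] F [-6.1   3.55  7.56] M [[0.652, 1.096, 0.6], [0.623, 1.096, 0.65], [0.637, 1.071, 0.592]] gap 11.19
24.5 pos [527.56 -15.41  51.78] yaw [-3.141e+00  1.000e-03  2.979e-01] F [-5.64  3.32  7.34] M [[0.588, 1.102, 0.64], [0.62, 1.096, 0.679], [0.65, 1.05, 0.685]] gap 11.7
```

View pics/w13.png

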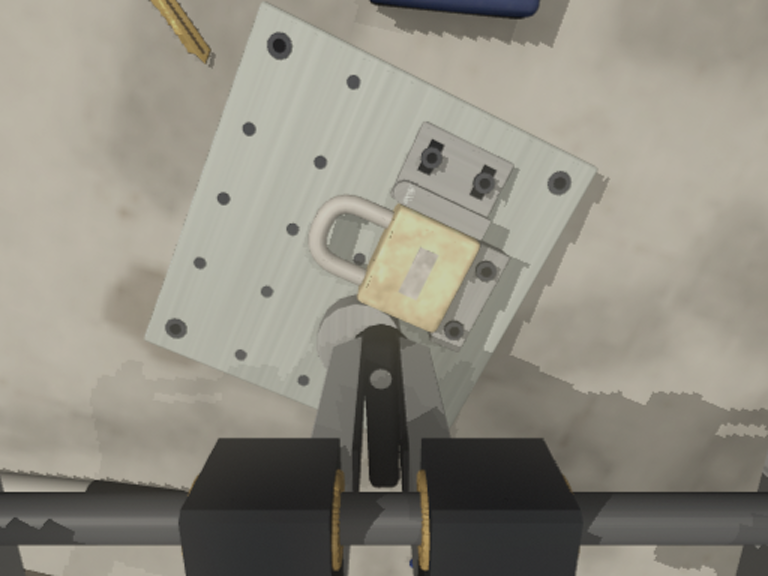

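Mz is about 0.64 N m, inside the 0.56 to 0.66 band, and the padlock looks square against the fence and stop. I'll let go and rise.

>>> {"fn": "arm_command", "kwargs": {"deltas": [{"xyz": [0,0,0],"turn": [0,0,0]},{"xyz": [0,0,0],"turn": [0,0,0]},{"xyz": [0,0,0],"turn": [0,0,0]},{"xyz": [0,0,0],"turn": [0,0,0]}], "gripper": 0.6}}

```text
clock: 25.15
eef_pos: [527.9, -15.8, 51.6]
eef_rot: [-3.142, 0.0, 0.296]
wrist_force: [-0.0, -0.1, -0.3]
finger_gap: 37.5
```

>>> {"fn": "arm_command", "kwargs": {"deltas": [{"xyz": [0,0,0.015],"turn": [0,0,0]},{"xyz": [0,0,0.03],"turn": [0,0,0]},{"xyz": [0,0,0.03],"turn": [0,0,0]},{"xyz": [0.03,0.04,0],"turn": [0,0,0.12]},{"xyz": [0,0.02,0],"turn": [0,0,0.12]},{"xyz": [0,0,0],"turn": [0,0,0.12]},{"xyz": [0,0,0],"turn": [0,0,0.12]},{"xyz": [0,0,0],"turn": [0,0,0.12]},{"xyz": [0,0,0],"turn": [0,0,0.12]},{"xyz": [0,0,0],"turn": [0,0,0.12]},{"xyz": [0,0,0],"turn": [0,0,0.12]},{"xyz": [0,0,0],"turn": [0,0,0.12]}], "gripper": 0.1}}

```text
clock: 26.65
eef_pos: [558.1, 44.2, 127.8]
eef_rot: [3.141, -0.0, 1.38]
wrist_force: [-0.1, -0.4, -0.7]
finger_gap: 84.4
```

```bash
python3 - <<'E'
from h import *
import pickle
camera("wrist");camera("wrist");camera("wrist")
s=read_state();c=camera("wrist");pickle.dump((s,c),open("w14.pkl","wb"))
print(s["clock"],s["eef_pos"],s["eef_rot"],s["wrist_force"],s["finger_gap"])
P=proj(c,[[562.4,-19.5,31]],s)[0];x,y=int(P[0])-80,int(P[1])-70;print(x,y)
save("w14z",c,(x,y,x+160,y+120),5)
t=camera("top");save("top14",t,(170,100,330,260),3.7)
E
```

```text
26.8 [558.12922004  44.22125046 127.56592374] [ 3.14077763e+00 -1.72517881e-04  1.37382818e+00] [ 0.40355854  0.20821614 -0.06420411] 84.76571388066627
192 191
```

View pics/w14z.png

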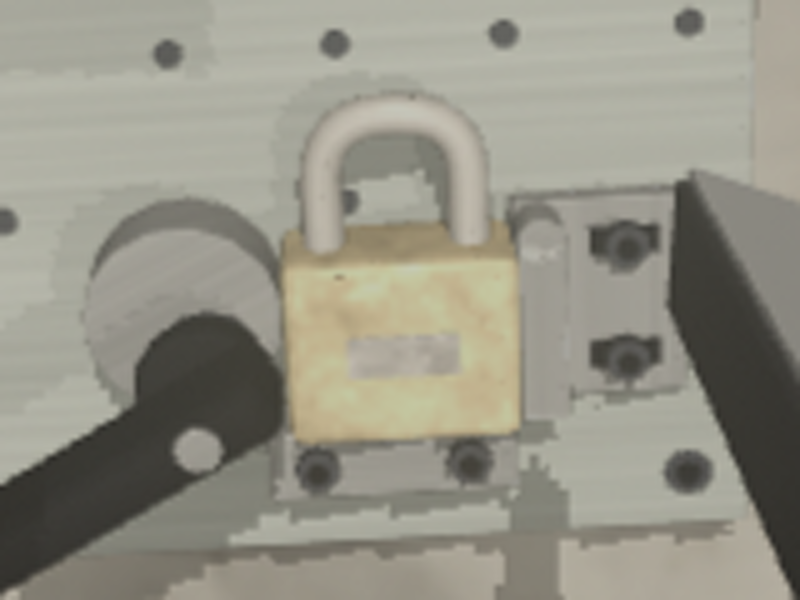

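```bash
python3 - <<'E'
from h import *
import pickle
s,c=pickle.load(open("w14.pkl","rb"))
f=lambda L:[(192+(u+.5)/5-.5,191+(v+.5)/5-.5) for u,v in L]
ph=-.129;ex=np.array([np.cos(ph),np.sin(ph)]);ey=np.array([-np.sin(ph),np.cos(ph)])
def r(n,L,z):
    P=pix2z(c,f(L),z,s)[:,:2];print(n,z,np.c_[P@ex,P@ey].round(1).tolist())
r("left edge",[(286,275),(293,430)],31);r("right edge",[(516,275),(521,425)],31)
r("front edge",[(305,441),(508,433)],31);r("rear edge",[(295,270),(508,262)],31)
r("fence top",[(524,280),(527,410)],25)
r("stop back",[(290,498),(510,486)],25)
r("dot",[(199,450)],57.5);r("disc",[(183,315)],25)
E
```

```text
left edge 31 [[540.7, 70.0], [539.8, 39.4]]
right edge 31 [[580.7, 67.3], [580.6, 37.7]]
front edge 31 [[541.8, 37.1], [578.2, 36.2]]
rear edge 31 [[542.4, 70.8], [579.3, 69.9]]
fence top 25 [[582.7, 63.2], [582.4, 37.0]]
stop back 25 [[538.0, 21.6], [578.8, 21.3]]
dot 57.5 [[525.7, 52.9]]
disc 25 [[521.5, 60.4]]
```

View pics/top14.png

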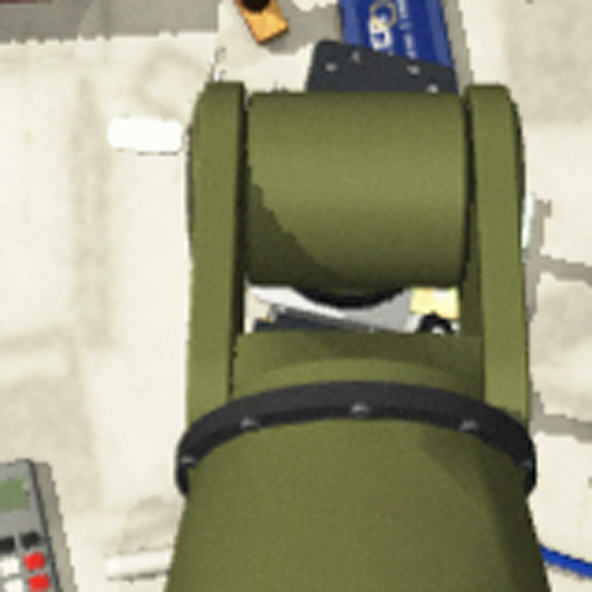

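The body appears within about 1 mm of the fence and square. I'll put the camera straight over the fence line to check the seating more sharply.

>>> {"fn": "arm_command", "kwargs": {"deltas": [{"xyz": [0.0326,-0.0047,-0.015],"turn": [0,0,0.068]},{"xyz": [0,0,-0.015],"turn": [0,0,0]},{"xyz": [0,0,0],"turn": [0,0,0]},{"xyz": [0,0,0],"turn": [0,0,0]}]}}

```text
clock: 27.4
eef_pos: [590.3, 39.6, 97.3]
eef_rot: [3.141, -0.0, 1.443]
wrist_force: [0.1, 0.2, 0.8]
finger_gap: 84.4
```

```bash
python3 - <<'E'
from h import *
import pickle
camera("wrist")
s=read_state();c=camera("wrist");pickle.dump((s,c),open("w15.pkl","wb"))
print(s["clock"],s["eef_pos"],s["eef_rot"],s["wrist_force"],s["finger_gap"])
P=proj(c,[[562.4,-19.5,31]],s)[0];x,y=int(P[0])-40,int(P[1])-60;print(x,y)
save("w15z",c,(x,y,x+110,y+90),6.5)
E
```

```text
27.45 [590.47518507  39.64720924  97.49636621] [ 3.14081920e+00 -1.26572405e-04  1.44316594e+00] [0.16186433 1.04848417 0.30216997] 84.64151454723498
187 221
```

View pics/w15z.png

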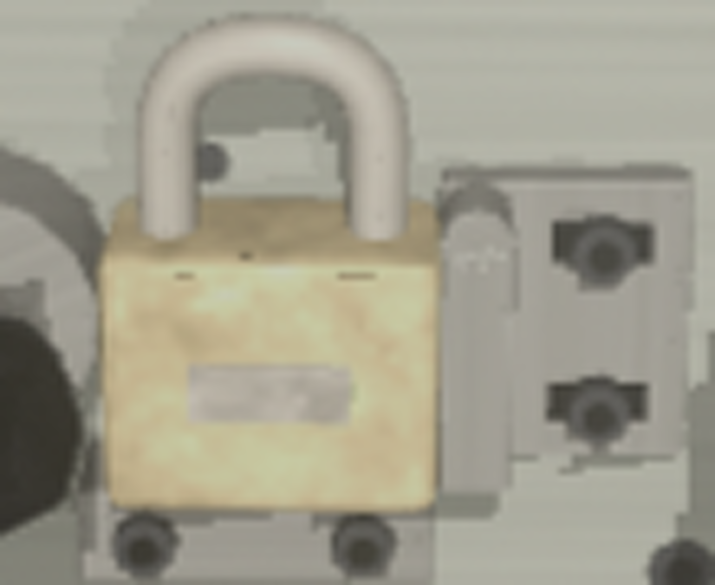

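From directly above, the padlock's right side (x≈438) lies flush and parallel against the fence (x≈441). Its front edge is on the stop and the lobe touches its left side. I'm handing in.

```bash
python3 -c "
from cell import *
print(sign_off(), read_state()['clock'])"
```

```text
the job is handed in; nothing more can be done
the job is handed in; nothing more can be done
```

The padlock is set up in the marking jig and handed in at about 27.5 s. It lies flat with its shackle away from the end stop, and the eccentric knob holds it against the fence. `sign_off()` reports no verdict.

- **Seating:** I carried the padlock by its body to the slot mouth. Holding it lightly by the shackle, I slid it in until it met an 8 N reaction. The camera then put the body front about 0.5 mm from the end stop, with the lobe still slack.
- **Clamping:** I gripped the knob at its axis and turned it clockwise in small steps, about 1.14 rad in all, until the moment read about 0.64 N m including free turning. That is inside the 0.56 to 0.66 N m band. Then I let go and backed off.
- **Last checks:** Straight from above, the padlock's side lies flush and parallel to the fence, its front is on the stop, and the lobe touches its other side. I did not see the keys or the pen move, but I did not measure where they ended up.
- **Where checks disagreed:** An earlier slanted view gave about 22 mm from body centre to fence face, against the ideal 21 mm and a limit of 23 mm. It also showed a tilt of up to about 0.03 rad, against a limit of 0.05. The view from above showed neither.
- **Not measured:** I could not measure the lobe force directly; it rests on the turning moment.

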